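# Load the turning-blank rack and hold its gate open

## Robot

A 6-joint arm with a two-finger parallel gripper is mounted at the origin on the work surface. World frame = base frame: x ahead of the robot, y to its left, z up, the work surface at z = 0. Lengths are in mm, angles in rad, forces in N, time in s.
With the tool pointing down it reaches from about 275 to 1000 mm from the base axis. Payload 8.4 kg.
Tool frame: the origin (TCP) lies between the finger pads; the fingertips stand r.nose_length ahead of it and the grasp point (between the pads) lies 8 mm behind it (r.nose_length is the distance from the TCP to the fingertips, in mm); y points along the fingers, x is the direction in which the jaws open and shut, and the axes are right-handed (so a half turn about y gives the same grasp; the last joint's range is limited). The gripper opens to 85 mm and grips with 20 to 120 N. Pads are 22 mm wide; open, the fingers measure 114 mm over their backs; the gripper's body (76 mm by 85 mm) begins 54 mm behind the grasp point. The pads swing forward as they close: fully open they stand 13 mm farther back than shut.
Start: joints at [1.155, 0.353, 1.633, -0, 1.155, -0.002], TCP at [251.306, 572.253, 242.281] pointing down, gripper open.
Joint ranges: [-2.63, 2.63], [-0.92, 2.1], [0.06, 2.66], [-1.3, 4.44], [0, 2.69], [-3.02, 3.02]. Speed limits (rad/s): [2.22, 2.22, 2.79, 3.14, 3.14, 3.14].

## Interface

Orientations are given as [roll, pitch, yaw] about the fixed x, y, z axes, in that order (R = Rz(yaw) Ry(pitch) Rx(roll)).
In Python, from rig import r, cams, order gives the robot as it stands. The module is installed in compiled form; this text tells all that it offers.
- The arm moves only by the shell command python3 -m crank 'ROWS' [FORCE]. ROWS is JSON, a list of rows, each a list of 7 numbers: the turn, a rotation vector about the tool's x, y, z in degrees, then the shift along the tool's x, y, z in cm, then the opening, from -1 (shut) to 1 (fully open). A call has exactly 10 rows; each row shifts and turns the pose as measured when the row begins, along the tool's axes as they then stand; what a row does not reach is not made up. A row lasts 1/12 s, in which the tool goes at most 41.7 mm and 7.16 degrees, less where a joint would pass 70% of its speed; a pose out of reach is approached as far as the arm can. A call with a gripper value outside its range is refused whole. The fingers move at their own pace and stop on an object; FORCE is the grip in N (left out, the last holds). Time passes only in rows, so rows that do not move let the fingers close, or fill a call up. It gives the time, the measured TCP pose, the force and the opening at its end, in the units of the state.
- r.sense(): the state, without advancing time (a new reading comes with each control period).
- cams.grab_frame(name): name is "scene" or "top"; returns the picture (480x640x3 uint8, blue, green, red); there is no depth.
- cams.camera_info(name): a dict with "intrinsics" (3x3 intrinsics, pixels), "view" (4x4, takes a point from world to camera coordinates). Camera axes: x right, y up, looking along -z (the intrinsics and any distortion apply to the point x, -y, -z); pixel columns grow to the right and rows downward; lengths in mm; the calibration is good to about 2 mm. A picture is of the moment at which its call begins. camera_info takes no time and is no camera call.
- order.sign_off(): hands the job in, once; it reports no verdict.
The state is a dict: "clock": time; "qpos": joint angles; "qvel": joint speeds; "joint_efforts": joint torques, N m; "eef_pos": TCP position; "tcp_rot": TCP orientation; "contact_force": force on the tool from outside, world axes, zero at the start; "wrist_torque": the same for the moment, N m; "opening": opening from 0.0 (shut) to 1.0 (fully open).
Only numpy, scipy, OpenCV 4.12 (cv2) and the standard library are available. Lean on these libraries where they do the work, as an engineer would, in place of code of your own. Each camera call takes 0.05 s, during which the arm holds its last target.

## Task

Lay the two loose wooden blanks flat in the rack, crosswise like the blanks already there, the short one in the narrow row and the long one in the wide row. Then open the rack's gate so that both rows can be drawn out: first squeeze the red catch on the rack fully home against its black post, then squeeze the yellow catch on the gate's handle and, keeping it squeezed, swing the gate out past its detent to at least 70 degrees. Finish while still holding the squeezed handle and keeping the gate that wide; leave the other things on the bench alone.

Things in the scene. Friction and masses are not known exactly. Their poses are not given: they have to be found in the camera images.
- rack: Grey painted wooden rack fixed to the bench, 165 (x) by 160 mm (y), walls 6 mm thick, 40 mm high, floor 6 mm thick. Origin: centre of its underside. Two open-topped rows run along its y, split by a 6 mm wall: the narrow short row on its -x side, the wide long row on its +x side. Its -y end is closed by a blue gate, 50 mm high, 8 mm thick, at y = -0.086, hinged at the -x end
- short_row (a point): Centre of the floor of the short row (60 mm wide in x, 154 mm long in y, y from -0.080 to +0.074 of this point); axes those of the rack
- long_row (a point): Centre of the floor of the long row (87 mm wide in x, 154 mm long in y, y from -0.080 to +0.074 of this point); axes those of the rack
- short_blank: Loose square pale wooden turning blank, 50 x 20 x 20 mm, lying on a 3 mm cork mat left of the rack; long axis x, origin at the centre of its underside
- long_blank: Loose blank like the short one but 75 x 20 x 20 mm; long axis x, origin at the centre of its underside. Which of the two lies where on the mat varies
- short_in_row: 50 mm blank already lying across the short row near its closed (+y) end, its centre about 60 mm beyond the row's middle: leave it in its row
- long_in_row: 75 mm blank already lying across the long row near its closed (+y) end, its centre about 60 mm beyond the row's middle: leave it in its row
- frame_catch (a joint): First catch: red tab and bolt on the rack beside the gate's free end, sliding along the rack's +x. 0 = bolt across the gate, 0.016 = fully home (bolt clear; it clears from 0.012). It stays where it is left (about 4 N of friction)
- frame_catch_grip (a point): Middle of the squeezed first catch: red tab and fixed black post beyond it (+x), each 10 mm thick in x, 18 mm wide in y, tops 100 mm above the bench, clear of ironwork from 66 mm up. Point is 88 mm up; rack axes. Squeeze along x. Outer faces: black 11.5 mm to +x; red 27.5 mm to -x at joint 0, 11.5 mm when home
- grip_catch (a joint): Second catch: yellow post on the gate's handle, its bolt holds the gate to the rack. 0 = out (locked), 0.010 = fully squeezed against its stop (bolt clear from 0.007). Spring-loaded: about 5 N to start, 11 N fully squeezed; springs out when let go
- handle_grip (a point): Middle of the squeezed gate handle, 93 mm from the hinge axis, 85 mm above the bench; x axis along the gate, hinge to free end (the rack's x when shut). Black fixed post on the hinge side, yellow post beyond; each 10 mm thick in x, 18 mm wide in y, from 60 to 96 mm up. Squeeze along x. Outer faces: black 13 mm to -x; yellow 23 mm to +x when out, 13 mm squeezed
- thumb_post: The fixed black thumb post of the gate's handle (10 x 18 x 46 mm), the hinge-side half of the squeeze handle; origin at the centre of its foot
- gate (a joint): Gate hinge, rad: 0 shut, grows as the free end swings outwards (from the rack's +x towards its -y, clockwise from above), stop at 1.5. A sprung detent resists from about 0.25 to 0.6 (some 3 N at the handle), then helps on to 0.95; a closing spring (0.12 N m per rad, 2 N at the handle when wide) pulls it back to the detent if let go
- gate_hinge (a point): Point on the gate's vertical hinge axis, 50 mm above the bench, at the rack's -x, -y corner; turns with the gate
- ferrule: Bystander: brass ferrule, 40 mm across, 22 mm high, origin at the centre of its underside
- pencil: Bystander: flat red carpenter's pencil, 160 x 13 x 8 mm, along its x, origin at the centre of its underside
- glue: Bystander: white glue bottle, 56 mm across, 150 mm high, origin at the centre of its underside
- gouge: Bystander: turning gouge with a dark wooden handle, 300 mm long, along its x, origin under its middle
- mallet: Bystander: mallet, 260 mm long, along its x, origin under its middle
There are look-alikes about, which are no part of the job. Leave any purple look-alike of the long_in_row alone. What is shaped like the short_in_row but purple is not meant.

How it is judged:
By the outcome, as a careful person would: the job done as asked, in the order asked, and still so for the second after the job is handed in, while the arm keeps its last pose, push and grip.
It also fails if it takes over 72 s, if anything falls off the work surface, if the arm or the gripper's body presses on something with over 40 N, if the wrist force passes 120 N, or if a joint passes its speed limit or range.

## Working session

There is one attempt and no reset: what is moved stays moved. The work goes in short steps, Python scripts to look and compute and a shell command to move; the robot and the scene stay as the last step left them, time stands still between calls to the robot, and variables do not carry over. Pictures are saved under pics/ and viewed, and the job is handed in when it is done.

```bash
mkdir -p pics; ls
python3 - <<'E'
from rig import r,cams,order
import cv2,numpy as np
s=r.sense();print({k:np.round(v,3) for k,v in s.items()},r.nose_length)
for n in("scene","top"):
    f=cams.grab_frame(n);cv2.imwrite(f"pics/{n}0.png",f)
    i=cams.camera_info(n);print(n,{k:np.round(v,4) for k,v in i.items()})
E
```

```text
pics
{'clock': np.float64(0.0), 'qpos': array([ 1.155,  0.354,  1.634,  0.   ,  1.155, -0.002]), 'qvel': array([ 0.001, -0.001,  0.   , -0.   , -0.   ,  0.001]), 'joint_efforts': array([ 1.0000e-03, -6.0524e+01, -3.4207e+01,  0.0000e+00,  9.0000e-03,
       -0.0000e+00]), 'eef_pos': array([251.111, 571.827, 241.566]), 'tcp_rot': array([-1.571e+00,  1.000e-03,  1.157e+00]), 'contact_force': array([-0.064, -0.836,  0.428]), 'wrist_torque': array([-0.015,  0.004,  0.008]), 'opening': np.float64(1.001)} 11.0
scene {'intrinsics': array([[470.4069,   0.    , 321.4146],
       [  0.    , 470.4069, 241.9765],
       [  0.    ,   0.    ,   1.    ]]), 'view': array([[-8.5370000e-01,  5.2070000e-01, -3.3000000e-03,  4.8522640e+02],
       [-2.7330000e-01, -4.4270000e-01,  8.5400000e-01,  2.8693100e+01],
       [ 4.4320000e-01,  7.3000000e-01,  5.2020000e-01, -1.2343998e+03],
       [ 0.0000000e+00,  0.0000000e+00,  0.0000000e+00,  1.0000000e+00]])}
top {'intrinsics': array([[516.8421,   0.    , 320.6303],
       [  0.    , 516.8421, 235.3596],
       [  0.    ,   0.    ,   1.    ]]), 'view': array([[ 2.8800000e-02, -9.9950000e-01,  1.4700000e-02, -1.0126610e+02],
       [ 9.9130000e-01,  3.0500000e-02,  1.2830000e-01, -5.1110740e+02],
       [-1.2870000e-01,  1.0900000e-02,  9.9160000e-01, -1.1542089e+03],
       [ 0.0000000e+00,  0.0000000e+00,  0.0000000e+00,  1.0000000e+00]])}
```

View pics/scene0.png

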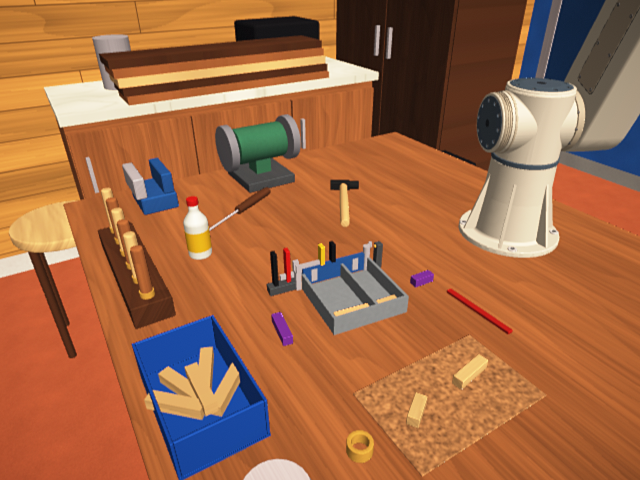

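View pics/top0.png

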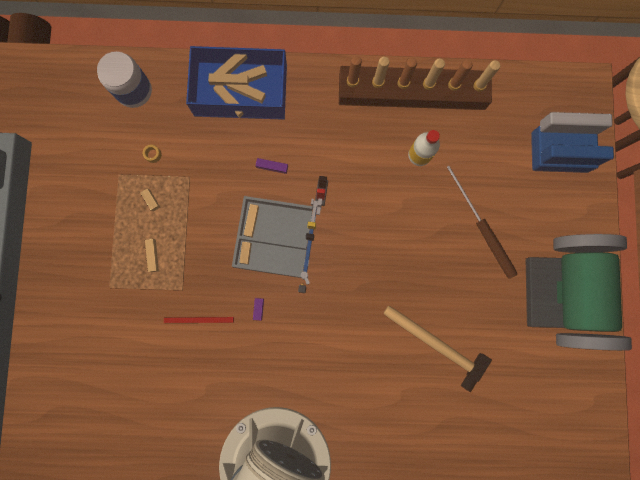

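```bash
cat > h.py <<'E'
import numpy as np,cv2
from rig import r,cams,order
def proj(n,P):
    i=cams.camera_info(n);P=np.atleast_2d(P).astype(float)
    c=P@i['view'][:3,:3].T+i['view'][:3,3]
    c=c*[1,-1,-1];p=c@i['intrinsics'].T
    return p[:,:2]/p[:,2:]
def unproj(n,uv,z):
    i=cams.camera_info(n);V=i['view'];R=V[:3,:3];o=-R.T@V[:3,3]
    uv=np.atleast_2d(uv).astype(float)
    d=np.c_[uv,np.ones(len(uv))]@np.linalg.inv(i['intrinsics']).T*[1,-1,-1]
    d=d@R
    return o+d*((z-o[2])/d[:,2])[:,None]
def crop(f,x,y,w,h,name,k):
    cv2.imwrite(name,cv2.resize(f[y:y+h,x:x+w],None,fx=k,fy=k,interpolation=cv2.INTER_CUBIC))
E
python3 - <<'E'
from h import *
t=cv2.imread('pics/top0.png');s=cv2.imread('pics/scene0.png')
crop(t,225,165,120,140,'pics/a.png',4.2)
crop(t,105,170,90,125,'pics/b.png',4.5)
crop(s,255,225,160,110,'pics/c.png',5)
crop(s,350,335,200,140,'pics/d.png',4)
E
```

```text
(no output)
```

View pics/a.png

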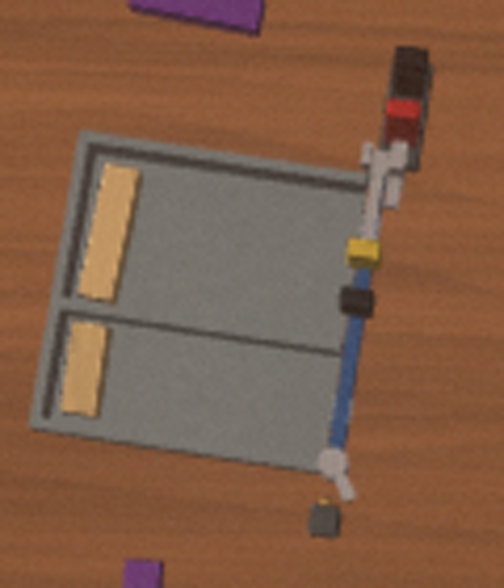

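View pics/b.png

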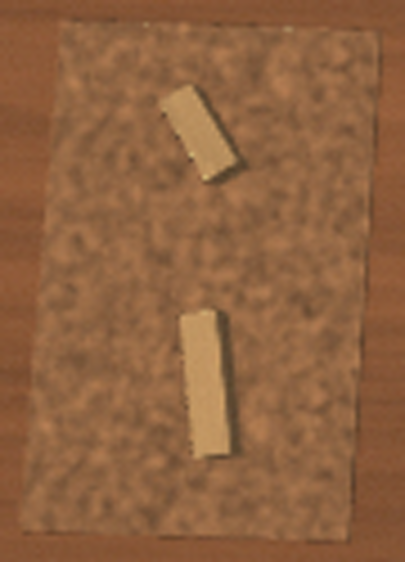

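View pics/c.png

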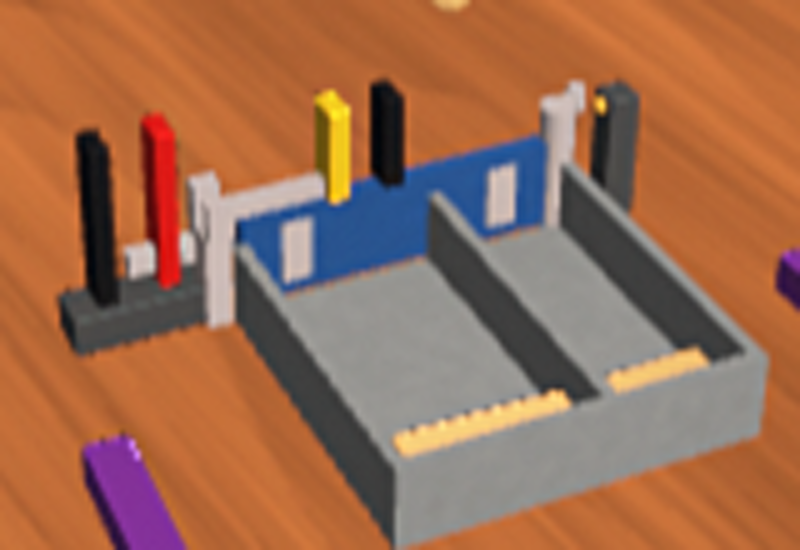

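View pics/d.png

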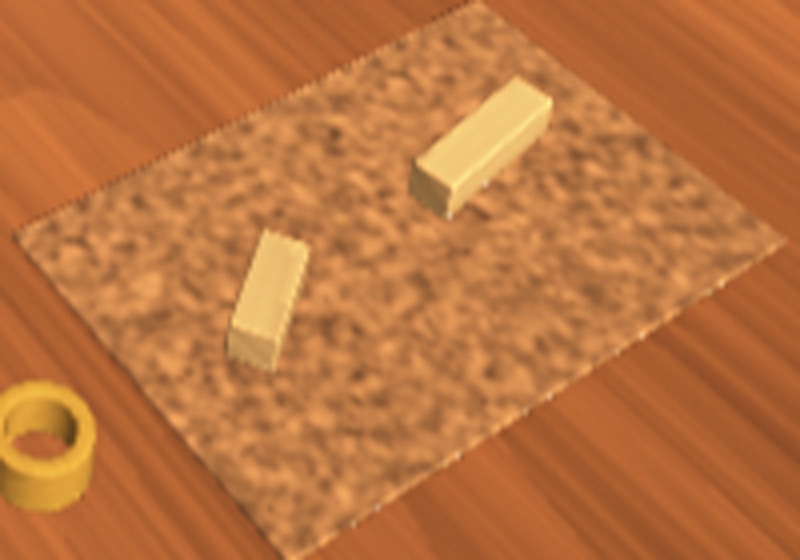

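```bash
cat > fit.py <<'E'
from h import *
from scipy.optimize import least_squares
A=lambda x,y:(np.array([x,y])+.5)/4.2-.5+[225,165]
B=lambda x,y:(np.array([x,y])+.5)/4.5-.5+[105,170]
C=lambda x,y:(np.array([x,y])+.5)/5-.5+[255,225]
D=lambda x,y:(np.array([x,y])+.5)/4-.5+[350,335]
def fit(obs,x0):
    def res(p):
        c,s=np.cos(p[2]),np.sin(p[2]);o=[]
        for n,uv,P in obs:
            P=np.array(P,float);W=[p[0]+c*P[0]-s*P[1],p[1]+s*P[0]+c*P[1],P[2]]
            o.append(proj(n,W)[0]-uv)
        return np.ravel(o)
    q=least_squares(res,x0,loss='soft_l1');return q.x,res(q.x).reshape(-1,2)
E
python3 - <<'E'
from fit import *
obs=[('top',A(80,130),(82.5,80,40)),('top',A(30,428),(-82.5,80,40)),
('scene',C(765,358),(-82.5,80,40)),('scene',C(397,460),(82.5,80,40)),('scene',C(397,547),(82.5,80,0)),('scene',C(763,437),(-82.5,80,0)),
]
x,e=fit(obs,[400,0,-.1]);print(x,np.degrees(x[2]));print(e.round(1))
for n in('top','scene'):
    print(n,fit([o for o in obs if o[0]==n],x)[0])
# blanks
for L,o in((50,[('top',B(161,102),(25,10)),('top',B(192,84),(25,-10)),('top',B(240,160),(-25,-10)),('top',B(208,180),(-25,10)),
   ('scene',D(265,230),(-0,0)),]),):pass
S=[('top',B(161,102),(25,10,23)),('top',B(192,84),(25,-10,23)),('top',B(240,160),(-25,-10,23)),('top',B(208,180),(-25,10,23)),
('scene',D(230,325),(25,10,23)),('scene',D(275,340),(-25,10,23)) ]
# scene: identify by projecting
S=S[:4]
x,e=fit(S,[650,200,-.5]);print('short',x,e.round(1).tolist())
c,s=np.cos(x[2]),np.sin(x[2])
for P in((25,10),(25,-10),(-25,-10),(-25,10)):
    W=[x[0]+c*P[0]-s*P[1],x[1]+s*P[0]+c*P[1],23];print(P,(proj('scene',W)[0]-[350,335])*4)
Lg=[('top',B(179,315),(37.5,10,23)),('top',B(216,310),(37.5,-10,23)),('top',B(230,453),(-37.5,-10,23)),('top',B(194,458),(-37.5,10,23))]
x,e=fit(Lg,[500,200,0]);print('long',x,e.round(1).tolist())
c,s=np.cos(x[2]),np.sin(x[2])
for P in((37.5,10),(37.5,-10),(-37.5,-10),(-37.5,10)):
    W=[x[0]+c*P[0]-s*P[1],x[1]+s*P[0]+c*P[1],23];print(P,(proj('scene',W)[0]-[350,335])*4)
E
```

```text
[ 5.06659952e+02  2.48968224e+01 -1.28618559e-01] -7.369300582796513
[[ 0.1  0.5]
 [-0.8  0.3]
 [ 0.9 -0.6]
 [-0.4  1.4]
 [-0.7  0.1]
 [-0.5 -0.7]]
top [ 5.08700972e+02  2.40338986e+01 -1.15451559e-01]
scene [ 5.05237751e+02  2.52654271e+01 -1.39425709e-01]
short [588.83292452 315.72324118   0.6023261 ] [[-0.5, -0.1], [0.1, -0.6], [0.4, 0.2], [0.0, 0.4]]
(25, 10) [273.0639634  335.79114202]
(25, -10) [221.22481459 317.80332206]
(-25, -10) [254.86429955 222.77085272]
(-25, 10) [304.31642116 238.92920217]
long [458.05935522 304.08044095 -94.07680112] [[-0.3, -0.2], [0.2, -0.3], [0.4, 0.2], [-0.3, 0.3]]
(37.5, 10) [449.67332041 185.78101751]
(37.5, -10) [408.74432833 157.86848033]
(-37.5, -10) [510.83092313  71.87935882]
(-37.5, 10) [551.25834409  96.9818432 ]
```

Run:
```python
from fit import *
obs=[('top',A(80,130),(82.5,80,40)),('top',A(30,428),(-82.5,80,40)),('top',A(62,311),(-13.5,74,40)),('top',A(340,353),(-13.5,-80,40)),
('top',A(100,150),(76.5,74,40)),('top',A(48,418),(-76.5,74,40)),
('scene',C(765,358),(-82.5,80,40)),('scene',C(397,458),(82.5,80,40)),('scene',C(397,547),(82.5,80,0)),('scene',C(763,437),(-82.5,80,0)),
('scene',C(435,195),(-13.5,-80,40)),('scene',C(600,395),(-13.5,74,40)),
]
x,e=fit(obs,[400,0,-.1]);print(x,np.degrees(x[2]));print(e.round(1).tolist())
for n in('top','scene'):
    print(n,fit([o for o in obs if o[0]==n],x)[0])
c,s=np.cos(x[2]),np.sin(x[2])
def box(im,n,ctr,sz,col):
    (a,b,z),(dx,dy,dz)=ctr,sz
    P=np.array([[a+i*dx/2,b+j*dy/2,z+k*dz] for i in(-1,1) for j in(-1,1) for k in(0,1)])
    W=np.c_[x[0]+c*P[:,0]-s*P[:,1],x[1]+s*P[:,0]+c*P[:,1],P[:,2]]
    p=(proj(n,W)-off)*K
    for i in range(8):
        for b in(1,2,4):
            if not i&b: cv2.line(im,tuple(p[i].round().astype(int)),tuple(p[i|b].round().astype(int)),col,1)
for n,(X,Y,w,h),K in(('top',(225,165,120,140),4.2),('scene',(255,225,160,110),5)):
    off=np.array([X,Y]);f=cv2.imread(f'pics/{n}0.png')
    im=cv2.resize(f[Y:Y+h,X:X+w],None,fx=K,fy=K,interpolation=cv2.INTER_CUBIC)
    box(im,n,(0,0,0),(165,160,40),(0,255,0))
    box(im,n,(0,-86,0),(165,8,50),(255,255,0))
    hx=-82.5
    box(im,n,(hx+85,-86,60),(10,18,36),(255,0,255))
    box(im,n,(hx+111,-86,60),(10,18,36),(0,255,255))
    cv2.imwrite(f'pics/ov_{n}.png',im)
```

```text
[ 5.06359884e+02  2.39631474e+01 -1.30838638e-01] -7.496501748398638
[[0.6, 0.6], [-0.5, 0.3], [-0.0, -1.2], [0.5, -0.4], [-2.0, -1.2], [-1.7, 0.5], [0.7, -0.8], [-0.7, 1.5], [-0.9, -0.3], [-0.8, -1.0], [0.3, -1.1], [1.9, -1.0]]
top [ 5.05889982e+02  2.30023261e+01 -1.33435814e-01]
scene [ 5.07336735e+02  2.54334144e+01 -1.28962341e-01]
```

View pics/ov_top.png

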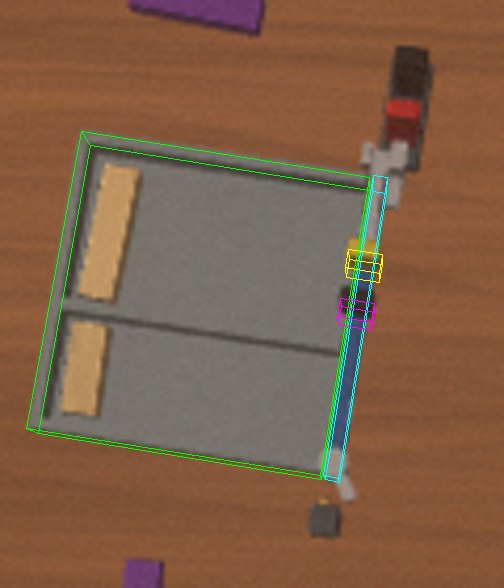

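View pics/ov_scene.png

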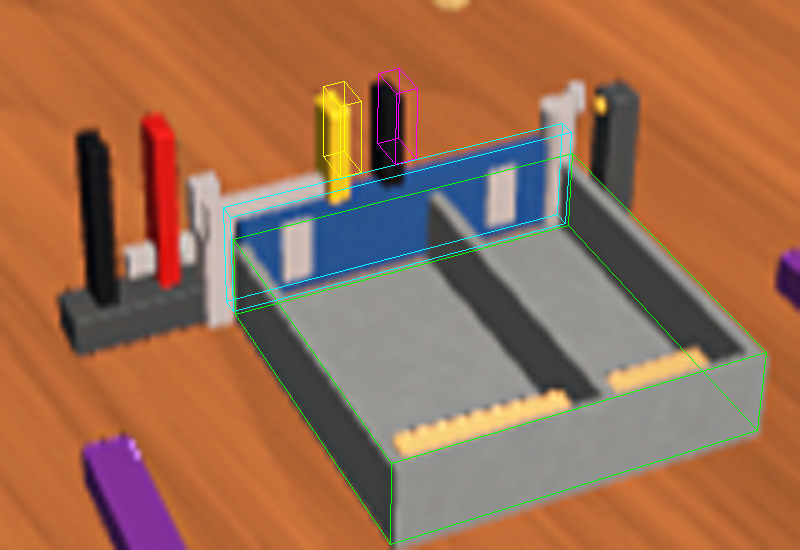

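Run:
```python
from h import *
t=cv2.imread('pics/top0.png');s=cv2.imread('pics/scene0.png')
a=cv2.resize(t[172:242,295:335],None,fx=8,fy=8,interpolation=cv2.INTER_CUBIC)
b=cv2.resize(s[236:292,262:346],None,fx=10,fy=10,interpolation=cv2.INTER_CUBIC)[:, :840]
b=cv2.resize(s[236:292,266:346],None,fx=6,fy=6,interpolation=cv2.INTER_CUBIC)
im=np.zeros((560,800,3),np.uint8);im[:,:320]=a;im[:336,320:]=b
cv2.imwrite('pics/e.png',im)
```

```text
(no output)
```

View pics/e.png

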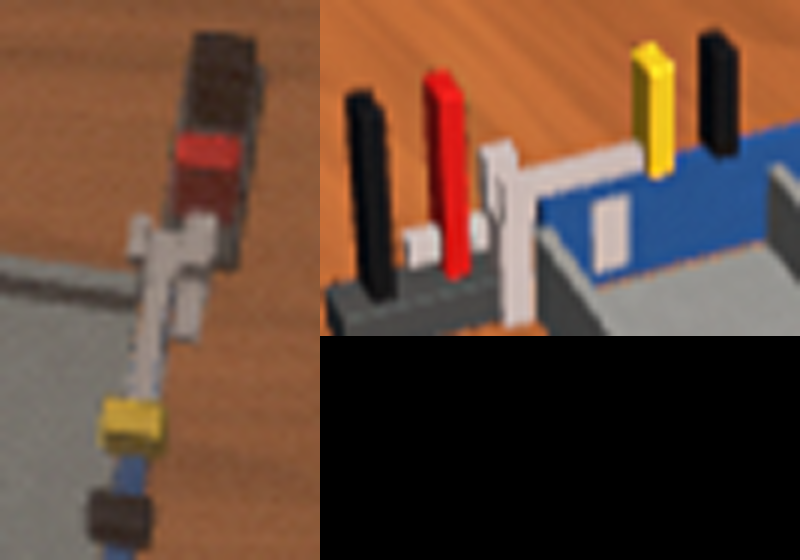

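Run:
```python
from fit import *
T=lambda x,y:(np.array([x,y])+.5)/8-.5+[295,172]
S=lambda x,y:(np.array([x-320,y])+.5)/6-.5+[266,236]
R=np.array([506.4,24.0]);c,s=np.cos(-.131),np.sin(-.131);M=np.array([[c,-s],[s,c]])
for nm,z,a,b in(('post',100,T(224,53),S(366,98)),('red',100,T(208,152),S(446,83)),('yellow',96,T(133,414),S(654,55)),('thumb',96,T(122,505),S(718,42))):
    t=unproj('top',a,z)[0][:2];q=unproj('scene',b,z)[0][:2]
    print(nm,t.round(1),q.round(1),'rack',((t-R)@M).round(1),((q-R)@M).round(1),(((t+q)/2-R)@M).round(1))
i=cams.camera_info('top')['view'];print(-i[:3,:3].T@i[:3,3])
```

```text
post [632.2 -85.9] [631.3 -85.9] rack [139.1 -92.5] [138.2 -92.7] [138.7 -92.6]
red [604.3 -82.3] [603.5 -80.1] rack [111.  -92.6] [109.9 -90.5] [110.4 -91.5]
yellow [531.7 -64. ] [529.6 -63.7] rack [ 36.5 -83.9] [ 34.4 -83.9] [ 35.5 -83.9]
thumb [506.6 -61.7] [505.6 -59.2] rack [ 11.4 -85. ] [ 10.1 -82.6] [ 10.7 -83.8]
[ 361.01838588  -73.08605195 1211.61379132]
```

```bash
python3 - <<'E'
from fit import *
S=[('top',B(161,102),(25,10,23)),('top',B(192,84),(25,-10,23)),('top',B(240,160),(-25,-10,23)),('top',B(208,180),(-25,10,23)),
('scene',D(275,340),(25,10,23)),('scene',D(230,325),(25,-10,23)),('scene',D(265,230),(-25,-10,23)),('scene',D(309,240),(-25,10,23))]
x,e=fit(S,[588,315,.6]);print('short',x,e.round(1).tolist())
L=[('top',B(179,315),(37.5,10,23)),('top',B(216,310),(37.5,-10,23)),('top',B(230,453),(-37.5,-10,23)),('top',B(194,458),(-37.5,10,23)),
('scene',D(450,187),(37.5,10,23)),('scene',D(412,158),(37.5,-10,23)),('scene',D(518,78),(-37.5,-10,23)),('scene',D(551,98),(-37.5,10,23))]
x,e=fit(L,[458,304,.17]);print('long',x,e.round(1).tolist())
E
cat > st.py <<'E'
import sys
from h import *
# usage: st.py X Y Z YAWdeg -> needed shift in tool axes (cm) after turn, and turn deg about tool y
s=r.sense();p=s['eef_pos'];yaw=s['tcp_rot'][2]
print('t',round(float(s['clock']),2),'tcp',p.round(1),'rpy',np.degrees(s['tcp_rot']).round(1),'F',s['contact_force'].round(1),'open',round(float(s['opening']),3),'q',s['qpos'].round(2))
if len(sys.argv)>4:
    X,Y,Z,T=map(float,sys.argv[1:5]);d=np.array([X,Y,Z])-p
    turn=-((T-np.degrees(yaw)+180)%360-180)
    for nm,a in(('now',yaw),('after turn',np.radians(T))):
        c,q=np.cos(a),np.sin(a)
        print(nm,'cm x,y,z',np.round([(c*d[0]+q*d[1])/10,-d[2]/10,(-q*d[0]+c*d[1])/10],2),'turn about y',round(turn,1))
E
python3 st.py 457.5 304 90 99.8
python3 st.py 590 315 90 124.5
```

```text
short [588.49644985 317.11153038   0.60155938] [[-1.1, 0.0], [-0.5, -0.5], [-0.3, 0.4], [-0.6, 0.5], [0.7, -0.1], [-1.1, -0.9], [-1.4, -0.9], [-0.0, 0.6]]
long [4.57922150e+02 3.04322154e+02 1.60290253e-01] [[-0.2, -0.2], [0.3, -0.2], [0.1, 0.3], [-0.6, 0.3], [0.2, 0.0], [-0.4, 0.2], [-1.0, -1.0], [0.8, 0.3]]
t 0.1 tcp [251.1 571.9 241.6] rpy [-90.    0.1  66.3] F [-0.3 -0.7  0.2] open 1.002 q [ 1.15  0.35  1.63 -0.    1.16 -0.  ]
now cm x,y,z [-16.23  15.16 -29.67] turn about y -33.5
after turn cm x,y,z [-29.91  15.16 -15.78] turn about y -33.5
t 0.1 tcp [251.1 571.9 241.6] rpy [-90.    0.1  66.3] F [-0.3 -0.7  0.2] open 1.002 q [ 1.15  0.35  1.63 -0.    1.16 -0.  ]
now cm x,y,z [ -9.89  15.16 -41.35] turn about y -58.2
after turn cm x,y,z [-40.36  15.16 -13.38] turn about y -58.2
```

```bash
python3 -m crank '[[0,-6.6,0,0,1.5,0,1],[0,-6.6,0,0,1.5,0,1],[0,-6.6,0,0,1.5,0,1],[0,-6.6,0,0,1.5,0,1],[0,-6.6,0,0,1.5,0,1],[0,0,0,-3.5,0,-1.9,1],[0,0,0,-3.5,0,-1.9,1],[0,0,0,-3.5,0,-1.9,1],[0,0,0,-3.5,0,-1.9,1],[0,0,0,-3.5,0,-1.9,1]]' 40; python3 st.py 458 304.3 70 99.2
```

```text
clock: 0.93
eef_pos: [375.5, 417.4, 159.3]
tcp_rot: [-1.566, 0.001, 1.773]
contact_force: [0.5, -0.3, 0.0]
opening: 0.999
t 0.93 tcp [375.5 417.4 159.3] rpy [-8.970e+01  1.000e-01  1.016e+02] F [ 0.5 -0.3  0. ] open 0.999 q [ 0.83  0.35  1.84  0.    0.95 -0.94]
now cm x,y,z [-12.74   8.93  -5.81] turn about y 2.4
after turn cm x,y,z [-12.48   8.93  -6.34] turn about y 2.4
```

```bash
python3 -m crank '[[0,2.0,0,-3,2,-1.5,1],[0,0,0,-3,2,-1.5,1],[0,0,0,-3,2,-1.5,1],[0,0,0,-2,2,-1,1],[0,0,0,-1,0.7,-0.5,1],[0,0,0,-0.5,0.2,-0.3,1],[0,0,0,0,0,0,1],[0,0,0,0,0,0,1],[0,0,0,0,0,0,1],[0,0,0,0,0,0,1]]'; python3 st.py 458 304.3 15 99.2
```

```text
clock: 1.77
eef_pos: [465.7, 297.2, 69.4]
tcp_rot: [-1.569, -0.001, 1.732]
contact_force: [-0.5, 0.3, -0.3]
opening: 1.002
t 1.77 tcp [465.7 297.2  69.4] rpy [-89.9  -0.   99.2] F [-0.5  0.3 -0.3] open 1.002 q [ 0.56  0.47  1.92  0.    0.76 -1.17]
now cm x,y,z [0.82 5.44 0.65] turn about y 0.0
after turn cm x,y,z [0.82 5.44 0.65] turn about y 0.0
```

```bash
python3 -m crank '[[0,0,0,0.8,1.4,0.65,1],[0,0,0,0,1.4,0,1],[0,0,0,0,1.4,0,1],[0,0,0,0,0.8,0,0.2],[0,0,0,0,0.3,0,-0.3],[0,0,0,0,0,0,-0.6],[0,0,0,0,0,0,-1],[0,0,0,0,0,0,-1],[0,0,0,0,0,0,-1],[0,0,0,0,0,0,-1]]' 40; python3 st.py 458 304.3 15 99.2; python3 -c "
from h import *
f=cams.grab_frame('scene');crop(f,380,250,200,150,'pics/f.png',4)"
```

```text
clock: 2.6
eef_pos: [459.1, 313.7, 22.4]
tcp_rot: [-1.581, -0.007, 1.74]
contact_force: [-1.6, 0.3, -0.3]
opening: 0.22
t 2.6 tcp [459.1 313.7  22.4] rpy [-90.6  -0.4  99.7] F [-1.6  0.3 -0.3] open 0.22 q [ 0.6   0.54  1.93  0.    0.65 -1.15]
now cm x,y,z [-0.91  0.74  0.27] turn about y 0.5
after turn cm x,y,z [-0.91  0.74  0.26] turn about y 0.5
```

View pics/f.png

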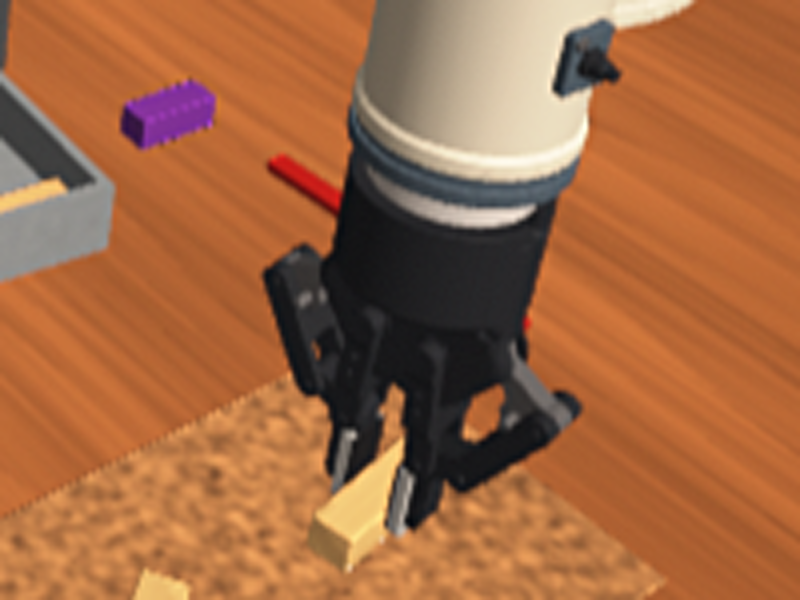

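```bash
python3 -m crank '[[0,0,0,0,0,0,-1],[0,0,0,0,0,0,-1],[0,0,0,0,0,0,-1],[0,0,0,0,0,0,-1],[0,0,0,0,0,0,-1],[0,0,0,0,0,0,-1],[0,0,0,0,0,0,-1],[0,0,0,0,0,0,-1],[0,0,0,0,0,0,-1],[0,0,0,0,0,0,-1]]'; python3 st.py 458 304.3 15 99.2;python3 -c "
from h import *
f=cams.grab_frame('top');crop(f,105,170,120,125,'pics/g.png',4.5)
f=cams.grab_frame('scene');crop(f,380,250,200,150,'pics/f2.png',4)"
```

```text
clock: 3.48
eef_pos: [459.5, 313.5, 22.8]
tcp_rot: [-1.581, -0.007, 1.739]
contact_force: [-0.6, -1.2, -0.7]
opening: 0.223
t 3.48 tcp [459.5 313.5  22.8] rpy [-90.6  -0.4  99.7] F [-0.6 -1.2 -0.7] open 0.223 q [ 0.59  0.54  1.93  0.    0.65 -1.15]
now cm x,y,z [-0.88  0.78  0.3 ] turn about y 0.5
after turn cm x,y,z [-0.88  0.78  0.29] turn about y 0.5
```

View pics/f2.png

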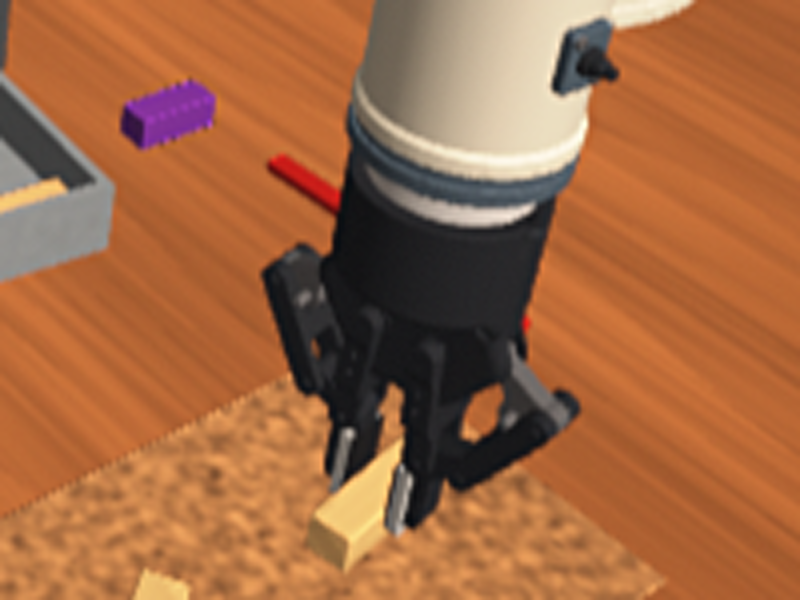

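View pics/g.png

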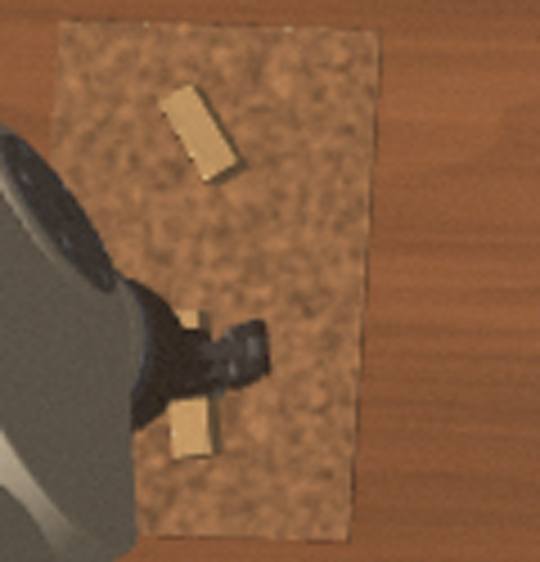

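```bash
python3 -m crank '[[0,0,0,0,0,0,0],[0,0,0,0,0,0,0],[0,0,0,0,0,0,0],[0,0,0,0,0.5,0,0],[0,0,0,0,0.4,0,0],[0,0,0,0,0.1,0,0],[0,0,0,0,0,0,0],[0,0,0,0,0,0,0],[0,0,0,0,0,0,0],[0,0,0,0,0,0,0]]'; python3 st.py 458 304.3 14 99.2;python3 -c "
from h import *
f=cams.grab_frame('scene');crop(f,380,250,200,150,'pics/f3.png',4)"
```

```text
clock: 4.42
eef_pos: [460.1, 313.9, 12.4]
tcp_rot: [-1.582, -0.007, 1.739]
contact_force: [-0.4, 0.7, 2.6]
opening: 0.5
t 4.42 tcp [460.1 313.9  12.4] rpy [-90.6  -0.4  99.7] F [-0.4  0.7  2.6] open 0.5 q [ 0.59  0.56  1.94  0.    0.63 -1.15]
now cm x,y,z [-0.91 -0.16  0.36] turn about y 0.5
after turn cm x,y,z [-0.91 -0.16  0.36] turn about y 0.5
```

View pics/f3.png

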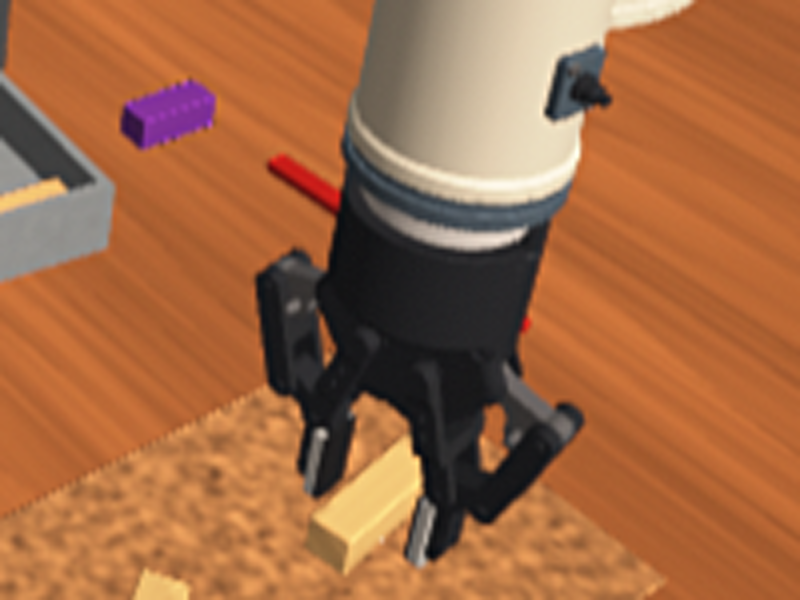

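```bash
python3 -m crank '[[0,0,0,0,-0.2,0,0],[0,0,0,0,0,0,-0.3],[0,0,0,0,0,0,-1],[0,0,0,0,0,0,-1],[0,0,0,0,0,0,-1],[0,0,0,0,0,0,-1],[0,0,0,0,0,0,-1],[0,0,0,0,-1,0,-1],[0,0,0,0,-2,0,-1],[0,0,0,0,-2,0,-1]]' 50; python3 -m crank '[[0,0,0,0,-2,0,-1],[0,0,0,0,-1,0,-1],[0,0,0,0,0,0,-1],[0,0,0,0,0,0,-1],[0,0,0,0,0,0,-1],[0,0,0,0,0,0,-1],[0,0,0,0,0,0,-1],[0,0,0,0,0,0,-1],[0,0,0,0,0,0,-1],[0,0,0,0,0,0,-1]]'; python3 st.py 458 304.3 14 99.2;python3 -c "
from h import *
f=cams.grab_frame('scene');crop(f,380,220,200,150,'pics/f4.png',4)
f=cams.grab_frame('top');crop(f,105,170,120,125,'pics/g4.png',4.5)
"
```

```text
clock: 5.3
eef_pos: [456.8, 311.3, 62.6]
tcp_rot: [-1.574, -0.003, 1.74]
contact_force: [0.6, 1.3, -0.1]
opening: 0.222
clock: 6.13
eef_pos: [456.2, 310.9, 94.8]
tcp_rot: [-1.574, -0.004, 1.74]
contact_force: [0.1, 0.1, 0.5]
opening: 0.221
t 6.13 tcp [456.2 310.9  94.8] rpy [-90.2  -0.2  99.7] F [0.1 0.1 0.5] open 0.221 q [ 0.59  0.43  1.91  0.    0.8  -1.15]
now cm x,y,z [-0.69  8.08 -0.07] turn about y 0.5
after turn cm x,y,z [-0.69  8.08 -0.07] turn about y 0.5
```

View pics/f4.png

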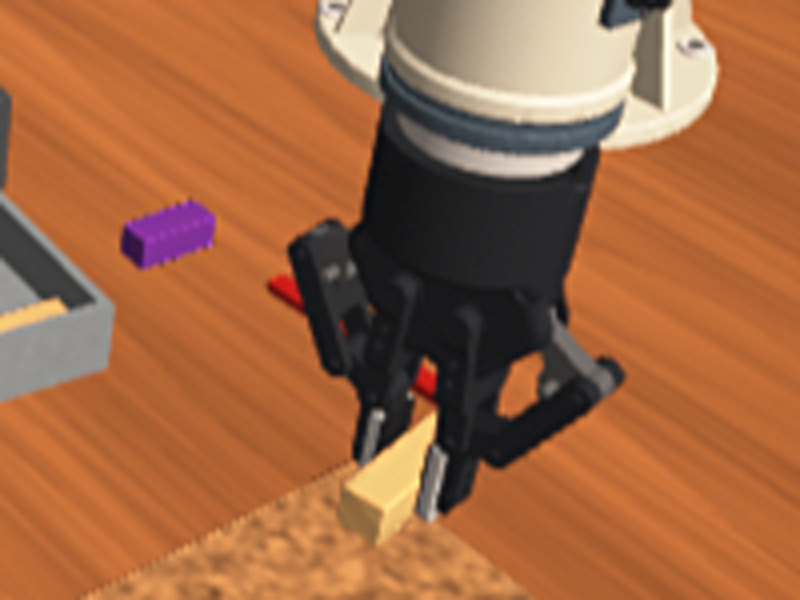

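View pics/g4.png

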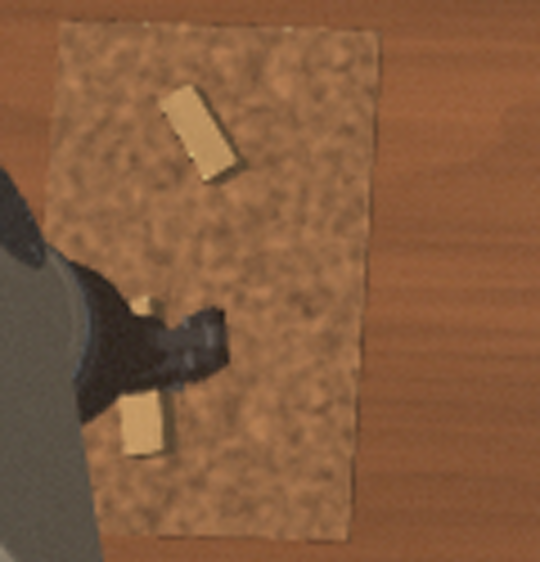

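Run:
```python
from fit import *
a=unproj('top',[B(145,297),B(143,453)],103.4);print(a,a.mean(0),np.linalg.norm(a[0]-a[1]))
# scene ends: near top-left corner, near right corner ; D-like crop
F=lambda x,y:(np.array([x,y])+.5)/4-.5+[380,220]
print(unproj('scene',[F(342,492),F(382,512)],103.4))
c,s=np.cos(-.131),np.sin(-.131)
for nm,P in(('long_row',(33,-5)),('short_row',(-46.5,-5)),('long_row2',(33,0))):
    print(nm,507+c*P[0]-s*P[1],25+s*P[0]+c*P[1])
```

```text
[[492.15158254 309.92145407 103.4       ]
 [417.72267795 305.33253013 103.4       ]] [454.93713025 307.6269921  103.4       ] 74.57023575789805
[[496.14517247 312.18461001 103.4       ]
 [491.18640737 328.07242458 103.4       ]]
long_row 539.0641200081693 15.732195076409905
short_row 460.2452947850462 26.116933419131037
long_row2 539.7172482058247 20.689353895474248
```

```bash
python3 st.py 539.4 18 90 82.5; python3 -m crank '[[0,3.5,0,-3,0,-0.8,-1],[0,3.5,0,-3.5,0,-0.8,-1],[0,3.5,0,-3.5,0,-0.8,-1],[0,3.5,0,-3.5,0,-0.8,-1],[0,3,0,-3.5,0,-0.8,-1],[0,0,0,-3.5,0,-0.6,-1],[0,0,0,-2.5,0,-0.4,-1],[0,0,0,-1,0,0,-1],[0,0,0,0,0,0,-1],[0,0,0,0,0,0,-1]]';python3 st.py 539.4 18 90 82.5
```

```text
t 6.23 tcp [456.3 311.   94.9] rpy [-90.2  -0.2  99.7] F [-0.4  0.7  0.3] open 0.22 q [ 0.59  0.43  1.91  0.    0.8  -1.15]
now cm x,y,z [-30.28   0.49  -3.27] turn about y 17.2
after turn cm x,y,z [-27.97   0.49 -12.07] turn about y 17.2
clock: 7.07
eef_pos: [507.1, 65.6, 94.1]
tcp_rot: [-1.577, -0.008, 1.431]
contact_force: [0.7, 0.9, -0.5]
opening: 0.226
t 7.07 tcp [507.1  65.6  94.1] rpy [-90.4  -0.4  82. ] F [ 0.7  0.9 -0.5] open 0.226 q [ 0.12  0.37  2.    0.01  0.76 -1.32]
now cm x,y,z [-4.26  0.41 -3.86] turn about y -0.5
after turn cm x,y,z [-4.29  0.41 -3.83] turn about y -0.5
```

```bash
python3 -m crank '[[0,-0.5,0,-2,0.2,-2,-1],[0,0,0,-1.5,0,-1.2,-1],[0,0,0,-0.8,0,-0.5,-1],[0,0,0,0,0,0,-1],[0,0,0,0,0,0,-1],[0,0,0,0,0,0,-1],[0,0,0,0,0,0,-1],[0,0,0,0,0,0,-1],[0,0,0,0,0,0,-1],[0,0,0,0,0,0,-1]]';python3 st.py 539.4 18 19 82.5;python3 -c "
from h import *
f=cams.grab_frame('scene');crop(f,255,195,160,140,'pics/h1.png',4)
f=cams.grab_frame('top');crop(f,225,165,120,140,'pics/h2.png',4.2)
"
```

```text
clock: 7.9
eef_pos: [537.1, 27.1, 91.7]
tcp_rot: [-1.576, -0.01, 1.448]
contact_force: [0.2, -0.3, -0.7]
opening: 0.22
t 7.9 tcp [537.1  27.1  91.7] rpy [-90.3  -0.5  83. ] F [ 0.2 -0.3 -0.7] open 0.22 q [ 0.04  0.41  1.94  0.01  0.78 -1.41]
now cm x,y,z [-0.88  7.27 -0.34] turn about y 0.5
after turn cm x,y,z [-0.87  7.27 -0.34] turn about y 0.5
```

View pics/h1.png

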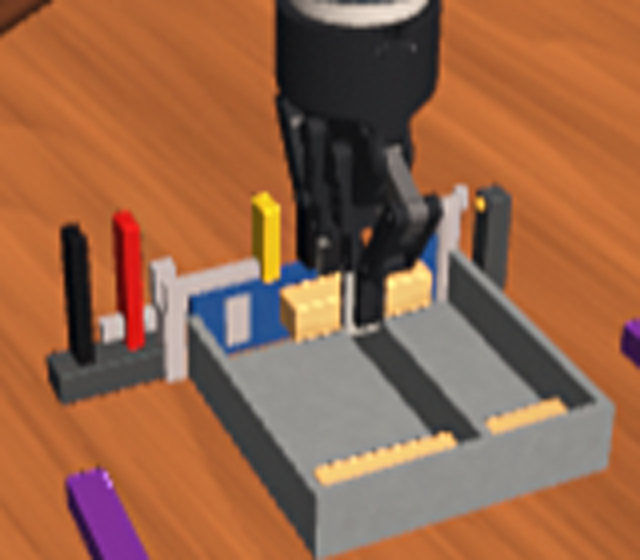

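View pics/h2.png

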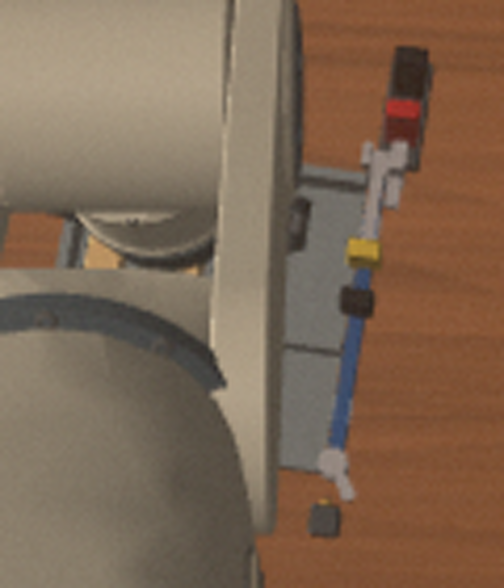

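Run:
```python
from fit import *
c,s=np.cos(np.radians(-7)),np.sin(np.radians(-7))
for P in((37.5,10,100.3),(37.5,-10,100.3),(37.5,10,80.3),(-37.5,10,100.3),(-37.5,10,80.3)):
    W=[537.1+c*P[0]-s*P[1],27.1+s*P[0]+c*P[1],P[2]];print(P,((proj('scene',W)[0]-[255,195])*4).round())
```

```text
(37.5, 10, 100.3) [287. 307.]
(37.5, -10, 100.3) [270. 286.]
(37.5, 10, 80.3) [287. 341.]
(-37.5, 10, 100.3) [425. 271.]
(-37.5, 10, 80.3) [423. 304.]
```

```bash
python3 -m crank '[[0,0.5,0,-0.7,0.5,-0.5,-1],[0,0,0,-0.2,1.5,0,-1],[0,0,0,0,1.5,0,-1],[0,0,0,0,1.2,0,-1],[0,0,0,0,0,0,-1],[0,0,0,0,0,0,-1],[0,0,0,0,0,0,-1],[0,0,0,0,0,0,-1],[0,0,0,0,0,0,-1],[0,0,0,0,0,0,-1]]';python3 st.py 541.5 18 19 82.5;python3 -c "
from h import *
f=cams.grab_frame('scene');crop(f,255,195,160,140,'pics/h3.png',5)
"
```

```text
clock: 8.83
eef_pos: [545.1, 14.3, 44.2]
tcp_rot: [-1.581, -0.01, 1.436]
contact_force: [0.4, -0.2, -0.0]
opening: 0.223
t 8.83 tcp [545.1  14.3  44.2] rpy [-90.6  -0.6  82.3] F [ 0.4 -0.2 -0. ] open 0.223 q [ 0.02  0.5   1.95  0.01  0.68 -1.43]
now cm x,y,z [0.31 2.52 0.4 ] turn about y -0.2
after turn cm x,y,z [0.32 2.52 0.4 ] turn about y -0.2
```

View pics/h3.png

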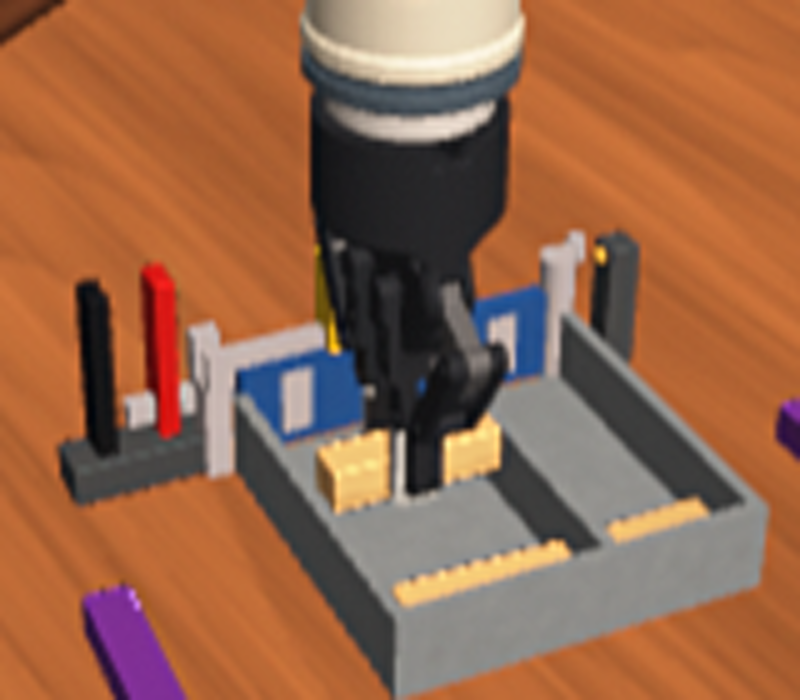

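```bash
python3 -m crank '[[0,0,0,0.25,0.3,0.35,-1],[0,0,0,0,0,0,-1],[0,0,0,0,0.8,0,-1],[0,0,0,0,0.8,0,-1],[0,0,0,0,0.4,0,-1],[0,0,0,0,0,0,-1],[0,0,0,0,0,0,-1],[0,0,0,0,0,0,-1],[0,0,0,0,0,0,-1],[0,0,0,0,0,0,-1]]';python3 st.py 541.5 18 18 82.5;python3 -c "
from h import *
f=cams.grab_frame('scene');crop(f,255,195,160,140,'pics/h4.png',5)
"
```

```text
clock: 9.72
eef_pos: [541.9, 18.2, 18.9]
tcp_rot: [-1.581, -0.01, 1.436]
contact_force: [0.7, -0.3, -1.2]
opening: 0.217
t 9.72 tcp [541.9  18.2  18.9] rpy [-90.6  -0.6  82.3] F [ 0.7 -0.3 -1.2] open 0.217 q [ 0.03  0.54  1.97  0.01  0.63 -1.42]
now cm x,y,z [-0.02  0.09  0.04] turn about y -0.2
after turn cm x,y,z [-0.02  0.09  0.04] turn about y -0.2
```

View pics/h4.png

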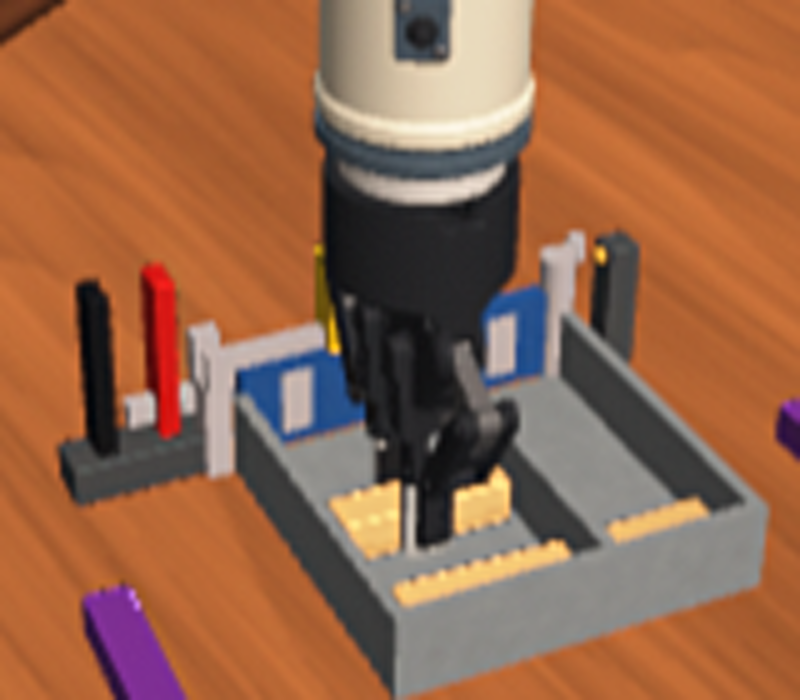

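```bash
python3 -m crank '[[0,0,0,0,0.1,0,-1],[0,0,0,0,0,0,-0.3],[0,0,0,0,0,0,-0.2],[0,0,0,0,0,0,-0.2],[0,0,0,0,0,0,-0.2],[0,0,0,0,-1,0,-0.2],[0,0,0,0,-2,0,-0.2],[0,0,0,0,-3,0,-0.2],[0,0,0,0,-2,0,-0.2],[0,0,0,0,0,0,-0.2]]';python3 st.py 588.5 317 70 124.5;python3 -c "
from h import *
f=cams.grab_frame('scene');crop(f,255,195,160,140,'pics/h5.png',5)
"
```

```text
clock: 10.6
eef_pos: [540.3, 17.4, 102.6]
tcp_rot: [-1.579, -0.01, 1.436]
contact_force: [0.5, 0.4, 0.0]
opening: 0.401
t 10.6 tcp [540.3  17.4 102.6] rpy [-90.5  -0.5  82.3] F [0.5 0.4 0. ] open 0.401 q [ 0.02  0.4   1.93  0.01  0.8  -1.42]
now cm x,y,z [30.34  3.26 -0.76] turn about y -42.2
after turn cm x,y,z [ 21.96   3.26 -20.95] turn about y -42.2
```

View pics/h5.png

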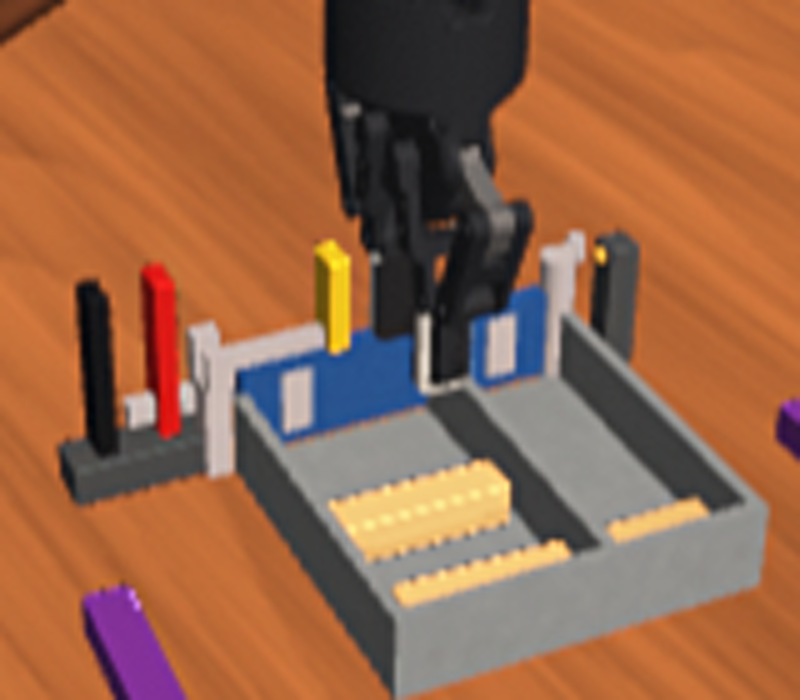

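```bash
python3 -m crank '[[0,0,0,3,0,0,0.2],[0,0,0,3.8,0,0,0.2],[0,0,0,3.8,0,0,0.2],[0,0,0,3.8,0,0,0.2],[0,0,0,3.8,0,0,0.2],[0,0,0,3.8,0,0,0.2],[0,0,0,3,0,0,0.2],[0,0,0,1.5,0,0,0.2],[0,-6,0,0,0,0,0.2],[0,-7,0,0,0,0,0.2]]';python3 -m crank '[[0,-7,0,0,0,0,0.2],[0,-7,0,0,0,0,0.2],[0,-7,0,0,0,0,0.2],[0,-4,0,0,0,0,0.2],[0,-1,0,0,0,0,0.2],[0,0,0,0,0,0,0.2],[0,0,0,0,0,0,0.2],[0,0,0,0,0,0,0.2],[0,0,0,0,0,0,0.2],[0,0,0,0,0,0,0.2]]';python3 st.py 588.5 317 60 124.5
```

```text
clock: 11.48
eef_pos: [573.4, 290.4, 97.3]
tcp_rot: [-1.575, -0.005, 1.662]
contact_force: [-0.3, -0.4, 0.0]
opening: 0.603
clock: 12.32
eef_pos: [569.2, 286.0, 90.2]
tcp_rot: [-1.565, -0.003, 2.127]
contact_force: [0.2, 0.5, -0.0]
opening: 0.602
t 12.32 tcp [569.2 286.   90.2] rpy [-89.7  -0.2 121.9] F [ 0.2  0.5 -0. ] open 0.602 q [ 0.46  0.54  1.71  0.    0.89 -1.67]
now cm x,y,z [ 1.61  3.02 -3.28] turn about y -2.6
after turn cm x,y,z [ 1.46  3.02 -3.35] turn about y -2.6
```

```bash
python3 -m crank '[[0,-2.4,0,0.7,1,-1.6,0.2],[0,0,0,0.7,1,-1.6,0.2],[0,0,0,0,1,0,0.2],[0,0,0,0,0,0,0.2],[0,0,0,0,0,0,0.2],[0,0,0,0,0,0,0.2],[0,0,0,0,0,0,0.2],[0,0,0,0,0,0,0.2],[0,0,0,0,0,0,0.2],[0,0,0,0,0,0,0.2]]';python3 st.py 588.5 317 14.5 124.5;python3 -c "
from h import *
f=cams.grab_frame('scene');crop(f,350,315,200,160,'pics/k.png',4)"
```

```text
clock: 13.15
eef_pos: [587.8, 313.4, 60.9]
tcp_rot: [-1.565, -0.003, 2.165]
contact_force: [-0.1, -0.4, 0.2]
opening: 0.598
t 13.15 tcp [587.8 313.4  60.9] rpy [-89.7  -0.2 124.1] F [-0.1 -0.4  0.2] open 0.598 q [ 0.49  0.62  1.66  0.    0.87 -1.68]
now cm x,y,z [ 0.26  4.64 -0.26] turn about y -0.4
after turn cm x,y,z [ 0.25  4.64 -0.26] turn about y -0.4
```

View pics/k.png

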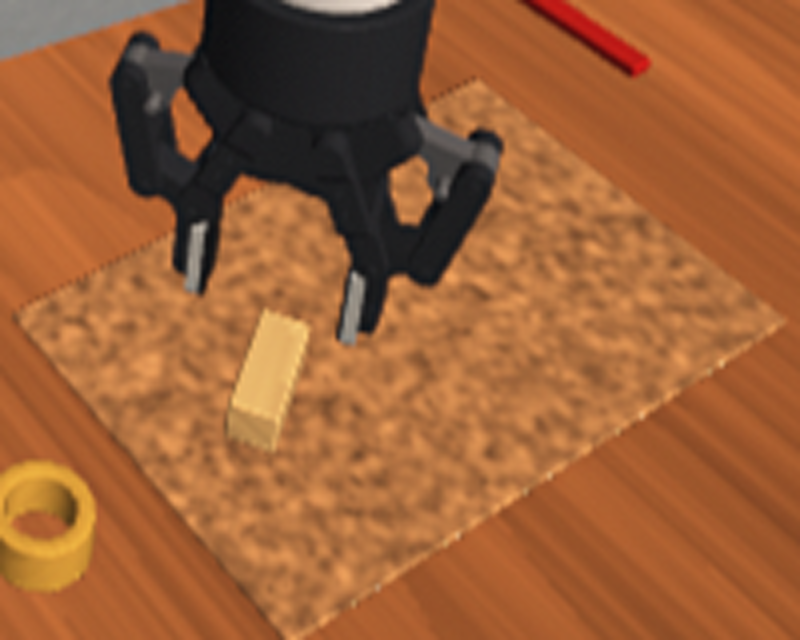

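Descend in two steps, so lag can be corrected, then close and lift.

```bash
python3 -m crank '[[0,0,0,0.15,1.2,-0.2,0.2],[0,0,0,0,1.2,0,0.2],[0,0,0,0,1.2,0,0.2],[0,0,0,0,0.7,0,0.2],[0,0,0,0,0,0,0.2],[0,0,0,0,0,0,0.2],[0,0,0,0,0,0,0.2],[0,0,0,0,0,0,0.2],[0,0,0,0,0,0,0.2],[0,0,0,0,0,0,0.2]]';python3 st.py 588.5 317 14.5 124.5;python3 -c "
from h import *
f=cams.grab_frame('scene');crop(f,350,315,200,160,'pics/k2.png',4)"
```

```text
clock: 14.03
eef_pos: [587.8, 315.6, 12.1]
tcp_rot: [-1.564, -0.003, 2.165]
contact_force: [-0.6, 0.1, -0.8]
opening: 0.601
t 14.03 tcp [587.8 315.6  12.1] rpy [-89.6  -0.2 124.1] F [-0.6  0.1 -0.8] open 0.601 q [ 0.49  0.69  1.67  0.    0.8  -1.68]
now cm x,y,z [ 0.07 -0.24 -0.14] turn about y -0.4
after turn cm x,y,z [ 0.07 -0.24 -0.14] turn about y -0.4
```

View pics/k2.png

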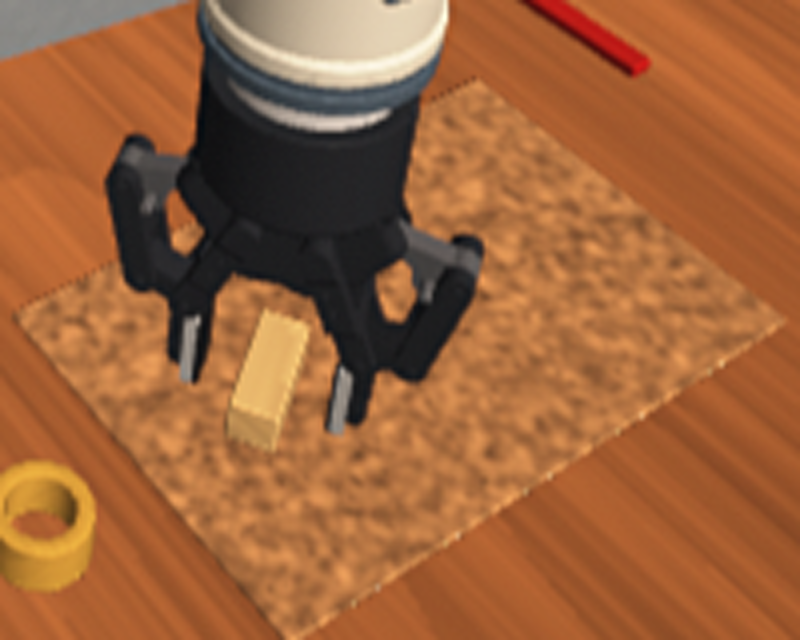

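```bash
python3 -m crank '[[0,0,0,0,-0.2,-0.1,0.2],[0,0,0,0,0,0,-0.2],[0,0,0,0,0,0,-1],[0,0,0,0,0,0,-1],[0,0,0,0,0,0,-1],[0,0,0,0,0,0,-1],[0,0,0,0,0,0,-1],[0,0,0,0,0,0,-1],[0,0,0,0,0,0,-1],[0,0,0,0,0,0,-1]]' 50;python3 -m crank '[[0,0,0,0,-1,0,-1],[0,0,0,0,-2,0,-1],[0,0,0,0,-3,0,-1],[0,0,0,0,-2,0,-1],[0,0,0,0,-0.5,0,-1],[0,0,0,0,0,0,-1],[0,0,0,0,0,0,-1],[0,0,0,0,0,0,-1],[0,0,0,0,0,0,-1],[0,0,0,0,0,0,-1]]'; python3 st.py 462 24 95 82.5;python3 -c "
from h import *
f=cams.grab_frame('scene');crop(f,350,265,200,160,'pics/k3.png',4)"
```

```text
clock: 14.92
eef_pos: [589.7, 316.8, 16.0]
tcp_rot: [-1.566, -0.003, 2.165]
contact_force: [0.6, 0.1, 0.3]
opening: 0.222
clock: 15.75
eef_pos: [587.9, 315.6, 102.8]
tcp_rot: [-1.561, -0.003, 2.165]
contact_force: [-0.0, -0.0, -0.6]
opening: 0.222
t 15.75 tcp [587.9 315.6 102.8] rpy [-89.4  -0.2 124.1] F [-0.  -0.  -0.6] open 0.222 q [ 0.49  0.57  1.63  0.    0.95 -1.68]
now cm x,y,z [-17.11   0.78  26.76] turn about y 41.6
after turn cm x,y,z [-30.55   0.78   8.68] turn about y 41.6
```

View pics/k3.png

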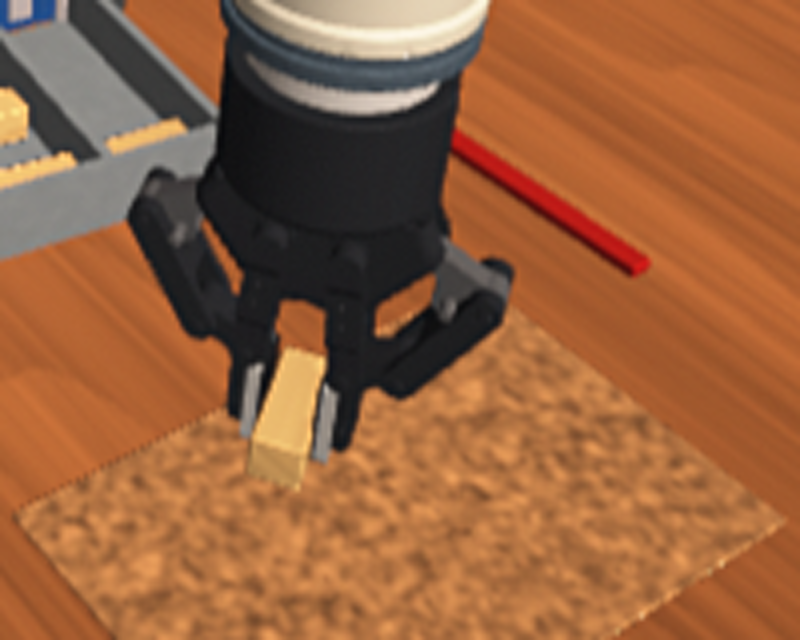

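```bash
python3 -m crank '[[0,7,0,0,0,1,-1],[0,7,0,0,0,1,-1],[0,7,0,0,0,1,-1],[0,7,0,0,0,1,-1],[0,7,0,0,0,1,-1],[0,6.5,0,0,0,1,-1],[0,0,0,-3,0,0.7,-1],[0,0,0,-3.8,0,0.7,-1],[0,0,0,-3.8,0,0.7,-1],[0,0,0,-3.8,0,0.7,-1]]';python3 st.py 462 24 95 82.5
```

```text
clock: 16.63
eef_pos: [476.7, 161.2, 97.0]
tcp_rot: [-1.556, 0.007, 1.418]
contact_force: [2.1, -1.1, 0.1]
opening: 0.223
t 16.63 tcp [476.7 161.2  97. ] rpy [-89.1   0.4  81.2] F [ 2.1 -1.1  0.1] open 0.223 q [ 0.32  0.37  2.    0.    0.79 -1.1 ]
now cm x,y,z [-13.78   0.2   -0.64] turn about y -1.3
after turn cm x,y,z [-13.79   0.2   -0.34] turn about y -1.3
```

```bash
python3 -m crank '[[0,-1,0,-3.8,0,-0.2,-1],[0,0,0,-3.8,0,-0.1,-1],[0,0,0,-3,0,0,-1],[0,0,0,-1.5,0,0,-1],[0,0,0,0,0,0,-1],[0,0,0,0,0,0,-1],[0,0,0,0,0,0,-1],[0,0,0,0,0,0,-1],[0,0,0,0,0,0,-1],[0,0,0,0,0,0,-1]]';python3 st.py 462 24 95 82.5
python3 - <<'E'
from fit import *
f=cams.grab_frame('scene')
K=4;off=np.array([255,175]);im=cv2.resize(f[175:325,255:415],None,fx=K,fy=K,interpolation=cv2.INTER_CUBIC)
s=r.sense();p=s['eef_pos'];a=s['tcp_rot'][2]-np.pi/2;c,q=np.cos(a),np.sin(a)
for i in(-25,25):
  for j in(-10,10):
    for z in(-13,7):
      u=((proj('scene',[p[0]+c*i-q*j,p[1]+q*i+c*j,p[2]+z])[0]-off+.5)*K).astype(int);cv2.circle(im,tuple(map(int,u)),2,(0,0,255),-1)
cv2.imwrite('pics/m.png',im)
E
```

```text
clock: 17.47
eef_pos: [455.2, 32.9, 94.5]
tcp_rot: [-1.547, 0.01, 1.435]
contact_force: [0.3, 0.6, -0.7]
opening: 0.223
t 17.47 tcp [455.2  32.9  94.5] rpy [-88.6   0.6  82.2] F [ 0.3  0.6 -0.7] open 0.223 q [ 0.07  0.32  2.09 -0.01  0.76 -1.36]
now cm x,y,z [-0.79 -0.05 -0.8 ] turn about y -0.3
after turn cm x,y,z [-0.79 -0.05 -0.79] turn about y -0.3
```

View pics/m.png

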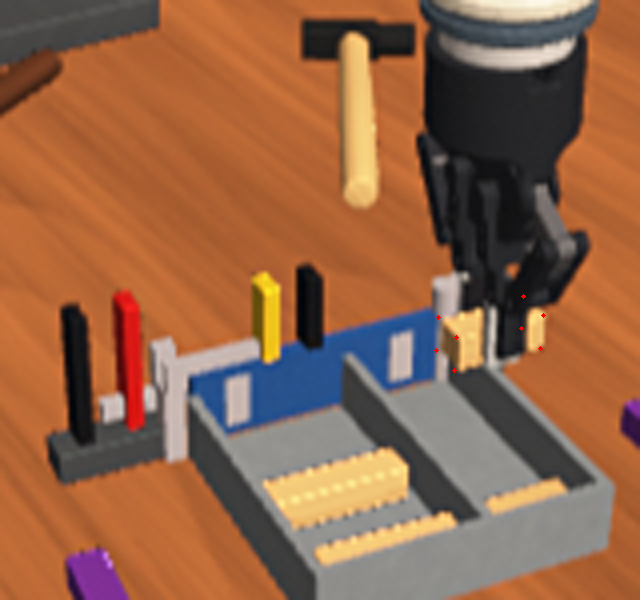

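```bash
python3 -m crank '[[-1.3,0,0,-0.7,0,-0.7,-1],[0,0,0,0,0,0,-1],[0,0,0,0,1.5,0,-1],[0,0,0,0,1.5,0,-1],[0,0,0,0,1.2,0,-1],[0,0,0,0,0,0,-1],[0,0,0,0,0,0,-1],[0,0,0,0,0,0,-1],[0,0,0,0,0,0,-1],[0,0,0,0,0,0,-1]]';python3 st.py 462 24 20 82.5;python3 -c "
from h import *
f=cams.grab_frame('scene');crop(f,255,195,160,140,'pics/m2.png',5)
"
```

```text
clock: 18.35
eef_pos: [464.7, 24.9, 53.3]
tcp_rot: [-1.578, 0.009, 1.438]
contact_force: [-0.5, -1.1, -0.3]
opening: 0.219
t 18.35 tcp [464.7  24.9  53.3] rpy [-90.4   0.5  82.4] F [-0.5 -1.1 -0.3] open 0.219 q [ 0.06  0.4   2.11 -0.02  0.63 -1.37]
now cm x,y,z [-0.12  3.33  0.26] turn about y -0.1
after turn cm x,y,z [-0.12  3.33  0.26] turn about y -0.1
```

View pics/m2.png

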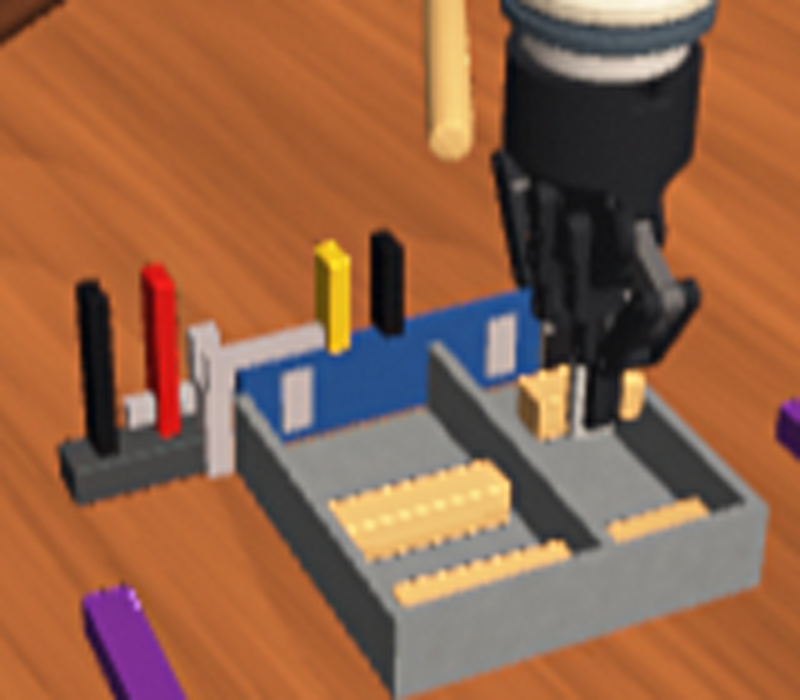

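```bash
python3 -m crank '[[0,0,0,-0.1,0,0.25,-1],[0,0,0,0,0,0,-1],[0,0,0,0,1,0,-1],[0,0,0,0,1,0,-1],[0,0,0,0,1,0,-1],[0,0,0,0,0,0,-1],[0,0,0,0,0,0,-1],[0,0,0,0,0,0,-1],[0,0,0,0,0,0,-1],[0,0,0,0,0,0,-1]]';python3 st.py 462 24 20 82.5;python3 -c "
from h import *
f=cams.grab_frame('scene');crop(f,255,195,160,140,'pics/m3.png',5)
"
```

```text
clock: 19.23
eef_pos: [462.5, 23.9, 20.8]
tcp_rot: [-1.579, 0.009, 1.438]
contact_force: [0.5, 0.3, -0.7]
opening: 0.219
t 19.23 tcp [462.5  23.9  20.8] rpy [-90.5   0.5  82.4] F [ 0.5  0.3 -0.7] open 0.219 q [ 0.06  0.46  2.13 -0.02  0.55 -1.37]
now cm x,y,z [0.01 0.08 0.05] turn about y -0.1
after turn cm x,y,z [0.01 0.08 0.05] turn about y -0.1
```

View pics/m3.png

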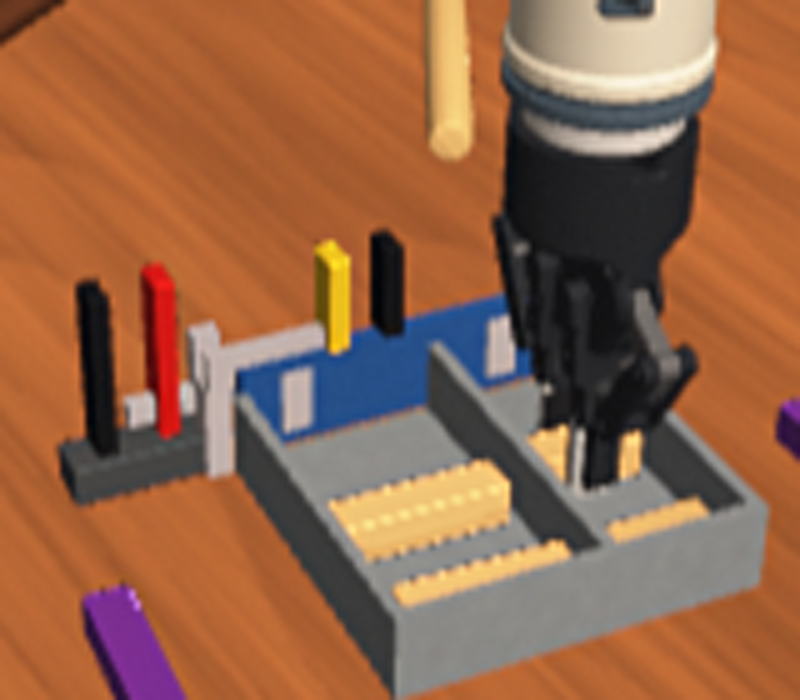

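```bash
python3 -m crank '[[0,0,0,0,0.1,0,-1],[0,0,0,0,0,0,-0.3],[0,0,0,0,0,0,-0.2],[0,0,0,0,0,0,-0.2],[0,0,0,0,0,0,-0.2],[0,0,0,0,-2,0,-0.2],[0,0,0,0,-3,0,-0.2],[0,0,0,0,-4,0,-0.2],[0,0,0,0,-4,0,-0.2],[0,0,0,0,-2,0,-0.2]]';python3 -m crank '[[0,7,0,0,0,0,0.2],[0,7,0,0,0,0,0.2],[0,7,0,0,0,0,0.2],[0,7,0,0,0,0,0.2],[0,7,0,0,0,0,0.2],[0,7,0,0,0,0,0.2],[0,7,0,0,0,0,0.2],[0,7,0,0,0,0,0.2],[0,7,0,0,0,0,0.2],[0,7,0,0,0,0,0.2]]';python3 st.py 625.7 -84.5 150 -7.5;python3 -c "
from h import *
f=cams.grab_frame('scene');crop(f,255,195,160,140,'pics/m4.png',5)
"
```

```text
clock: 20.12
eef_pos: [457.9, 25.2, 171.6]
tcp_rot: [-1.569, 0.011, 1.438]
contact_force: [1.0, 0.1, 0.7]
opening: 0.404
clock: 20.95
eef_pos: [461.2, 25.5, 180.4]
tcp_rot: [-1.582, -0.01, 0.19]
contact_force: [-0.1, -0.4, 0.1]
opening: 0.598
t 20.95 tcp [461.2  25.5 180.4] rpy [-90.7  -0.6  10.9] F [-0.1 -0.4  0.1] open 0.598 q [ 0.06  0.17  2.04 -0.01  0.92 -0.12]
now cm x,y,z [ 14.09   3.04 -13.9 ] turn about y 18.4
after turn cm x,y,z [17.75  3.04 -8.76] turn about y 18.4
```

View pics/m4.png

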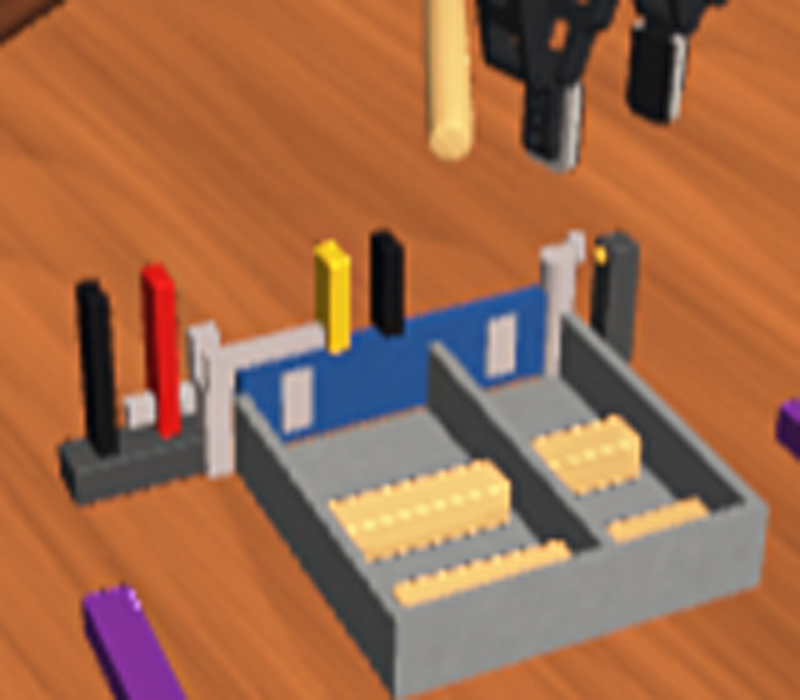

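```bash
python3 -m crank '[[0,6.5,0,0,0,0,1],[0,6.5,0,0,0,0,1],[0,4,0,0,0.5,0,1],[0,0,0,3,0.5,-1.5,1],[0,0,0,3.5,0.5,-1.8,1],[0,0,0,3.5,0.5,-1.8,1],[0,0,0,3.5,0,-1.8,1],[0,0,0,3,0,-1.5,1],[0,0,0,1,0,-0.5,1],[0,0,0,0,0,0,1]]';python3 -m crank '[[0,0,0,0,0,0,1],[0,0,0,0,0,0,1],[0,0,0,0,0,0,1],[0,0,0,0,0,0,1],[0,0,0,0,0,0,1],[0,0,0,0,0,0,1],[0,0,0,0,0,0,1],[0,0,0,0,0,0,1],[0,0,0,0,0,0,1],[0,0,0,0,0,0,1]]';python3 st.py 625.7 -84.5 125 -7.5
```

```text
clock: 21.83
eef_pos: [629.7, -87.4, 161.2]
tcp_rot: [-1.579, -0.012, -0.094]
contact_force: [-0.1, 0.4, 0.4]
opening: 0.998
clock: 22.67
eef_pos: [625.0, -84.0, 161.3]
tcp_rot: [-1.578, -0.008, -0.086]
contact_force: [-0.4, -0.8, 1.6]
opening: 1.001
t 22.67 tcp [625.  -84.  161.3] rpy [-90.4  -0.5  -4.9] F [-0.4 -0.8  1.6] open 1.001 q [-0.13  0.44  1.7  -0.01  0.99 -0.04]
now cm x,y,z [ 0.08  3.63 -0.04] turn about y 2.6
after turn cm x,y,z [ 0.08  3.63 -0.04] turn about y 2.6
```

```bash
python3 -m crank '[[0,2.4,0,0,0,0,1],[0,0,0,0,1.5,0,1],[0,0,0,0,2,0,1],[0,0,0,0,1,0,1],[0,0,0,0,0,0,1],[0,0,0,0,0,0,1],[0,0,0,0,0,0,1],[0,0,0,0,0,0,1],[0,0,0,0,0,0,1],[0,0,0,0,0,0,1]]';python3 st.py 625.7 -84.5 80 -7.5;python3 -c "
from h import *
f=cams.grab_frame('scene');crop(f,235,185,160,130,'pics/n1.png',5)
f=cams.grab_frame('top');crop(f,255,135,110,110,'pics/n2.png',5)
"
```

```text
clock: 23.5
eef_pos: [627.6, -84.8, 118.3]
tcp_rot: [-1.578, -0.013, -0.129]
contact_force: [-1.4, 1.2, 0.5]
opening: 0.998
t 23.5 tcp [627.6 -84.8 118.3] rpy [-90.4  -0.8  -7.4] F [-1.4  1.2  0.5] open 0.998 q [-0.13  0.49  1.72 -0.01  0.91  0.  ]
now cm x,y,z [-0.2   3.83  0.  ] turn about y 0.1
after turn cm x,y,z [-0.2   3.83  0.  ] turn about y 0.1
```

View pics/n1.png

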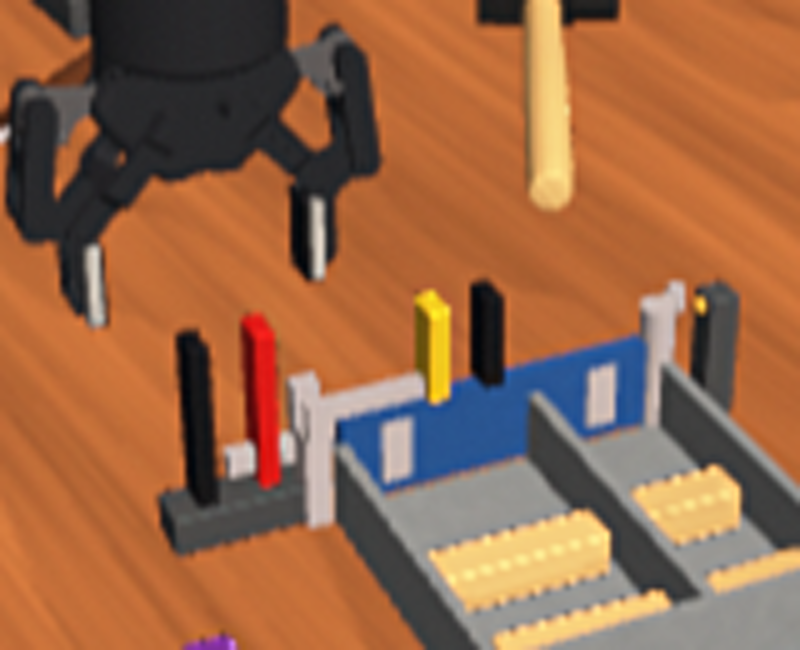

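View pics/n2.png

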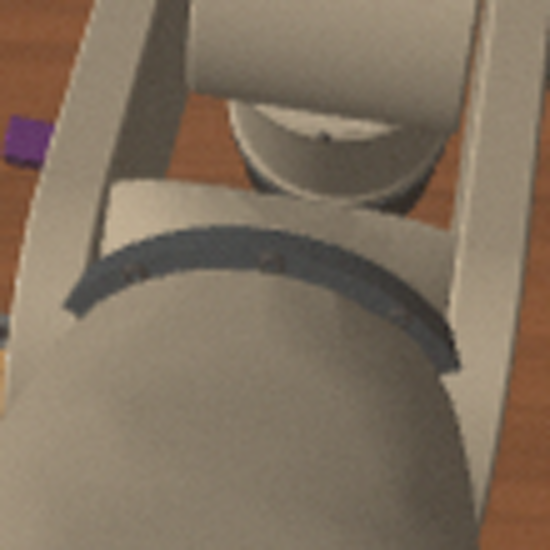

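```bash
python3 -m crank '[[0,0,0,-0.3,1.2,0,1],[0,0,0,0,1.2,0,1],[0,0,0,0,1.0,0,1],[0,0,0,0,0.3,0,1],[0,0,0,0,0,0,1],[0,0,0,0,0,0,1],[0,0,0,0,0,0,1],[0,0,0,0,0,0,1],[0,0,0,0,0,0,1],[0,0,0,0,0,0,1]]';python3 st.py 625.7 -84.5 80 -7.5;python3 -c "
from h import *
f=cams.grab_frame('scene');crop(f,235,185,160,130,'pics/n3.png',5)
"
```

```text
clock: 24.43
eef_pos: [624.4, -84.6, 76.6]
tcp_rot: [-1.578, -0.012, -0.129]
contact_force: [0.8, 0.1, -1.2]
opening: 1.001
t 24.43 tcp [624.4 -84.6  76.6] rpy [-90.4  -0.7  -7.4] F [ 0.8  0.1 -1.2] open 1.001 q [-0.13  0.55  1.75 -0.01  0.83  0.  ]
now cm x,y,z [ 0.13 -0.34  0.03] turn about y 0.1
after turn cm x,y,z [ 0.13 -0.34  0.03] turn about y 0.1
```

View pics/n3.png

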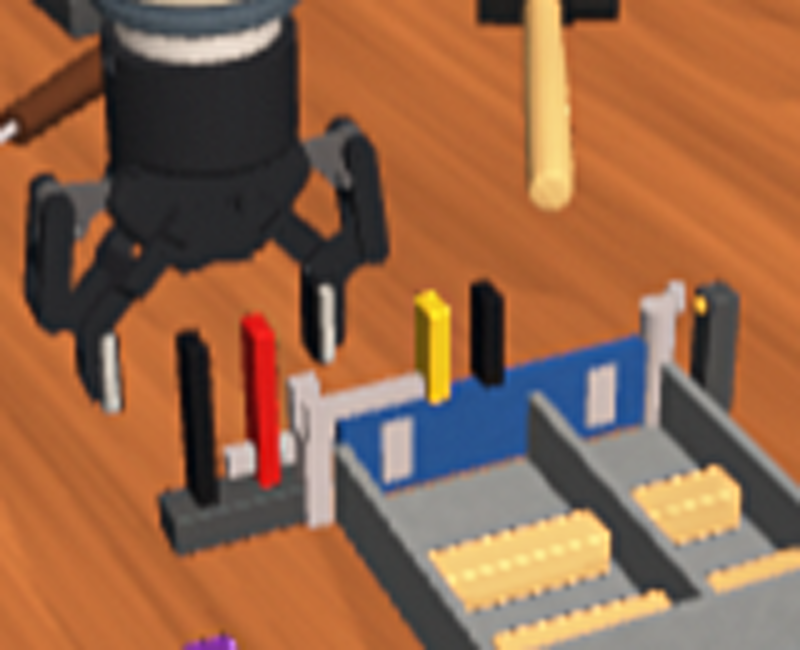

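```bash
python3 -m crank '[[0,0,0,0.1,-0.35,0,1],[0,0,0,0,0,0,0.4],[0,0,0,0,0,0,0],[0,0,0,0,0,0,-0.2],[0,0,0,0,0,0,-1],[0,0,0,0,0,0,-1],[0,0,0,0,0,0,-1],[0,0,0,0,0,0,-1],[0,0,0,0,0,0,-1],[0,0,0,0,0,0,-1]]' 40;python3 st.py 625.7 -84.5 80 -7.5;python3 -c "
from h import *
f=cams.grab_frame('scene');crop(f,235,185,160,130,'pics/n4.png',5)
"
```

```text
clock: 25.32
eef_pos: [627.7, -85.0, 82.0]
tcp_rot: [-1.578, -0.017, -0.129]
contact_force: [0.2, -0.2, 1.7]
opening: 0.232
t 25.32 tcp [627.7 -85.   82. ] rpy [-90.4  -1.   -7.4] F [ 0.2 -0.2  1.7] open 0.232 q [-0.13  0.54  1.74 -0.01  0.84  0.  ]
now cm x,y,z [-0.2   0.2   0.03] turn about y 0.1
after turn cm x,y,z [-0.2   0.2   0.03] turn about y 0.1
```

View pics/n4.png

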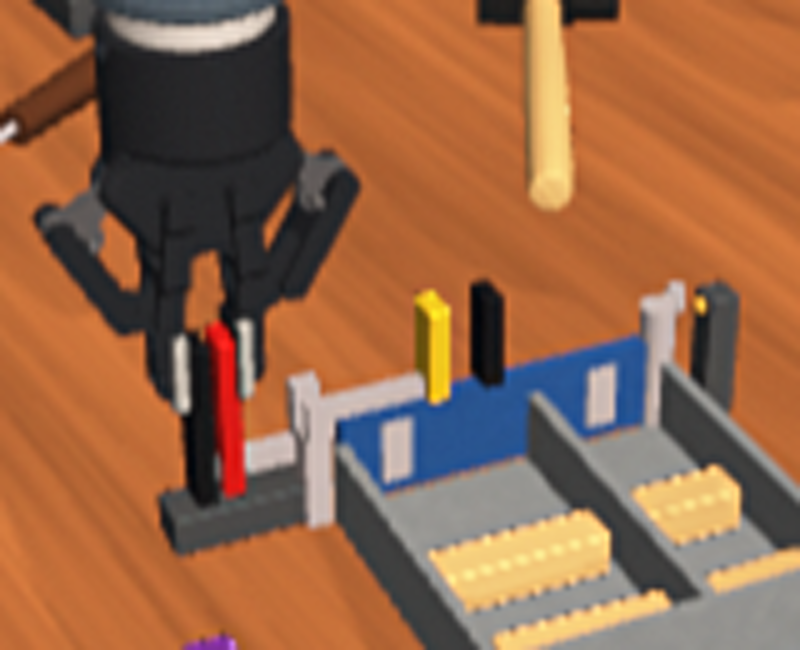

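```bash
python3 -m crank '[[0,0,0,0,0,0,-1],[0,0,0,0,0,0,-1],[0,0,0,0,0,0,-1],[0,0,0,0,0,0,0],[0,0,0,0,0,0,0.6],[0,0,0,0,0,0,0.8],[0,0,0,0,0,0,0.8],[0,0,0,0,0,0,0.8],[0,0,0,0,-2,0,0.8],[0,0,0,0,-3,0,0.8]]' 60;python3 -m crank '[[0,0,0,0,-1.5,0,0.8],[0,0,0,-3,0,0,0.8],[0,0,0,-3.5,0,0,0.8],[0,0,0,-2.5,0,0,0.8],[0,0,0,-1,0,0,0.8],[0,0,0,0,0,0,0.8],[0,0,0,0,0,0,0.8],[0,0,0,0,0,0,0.8],[0,0,0,0,0,0,0.8],[0,0,0,0,0,0,0.8]]';python3 st.py 514.5 -62 120 -7.5;python3 -c "
from h import *
f=cams.grab_frame('scene');crop(f,235,165,160,130,'pics/p1.png',5)
"
```

```text
clock: 26.2
eef_pos: [623.0, -84.0, 126.7]
tcp_rot: [-1.578, -0.008, -0.129]
contact_force: [-0.4, -0.3, 0.5]
opening: 0.903
clock: 27.03
eef_pos: [531.1, -72.0, 148.7]
tcp_rot: [-1.578, -0.028, -0.129]
contact_force: [0.4, 0.0, -0.4]
opening: 0.899
t 27.03 tcp [531.1 -72.  148.7] rpy [-90.4  -1.6  -7.4] F [ 0.4  0.  -0.4] open 0.899 q [-0.13  0.32  1.93 -0.01  0.87  0.  ]
now cm x,y,z [-1.78  2.87  0.78] turn about y 0.1
after turn cm x,y,z [-1.78  2.87  0.78] turn about y 0.1
```

View pics/p1.png

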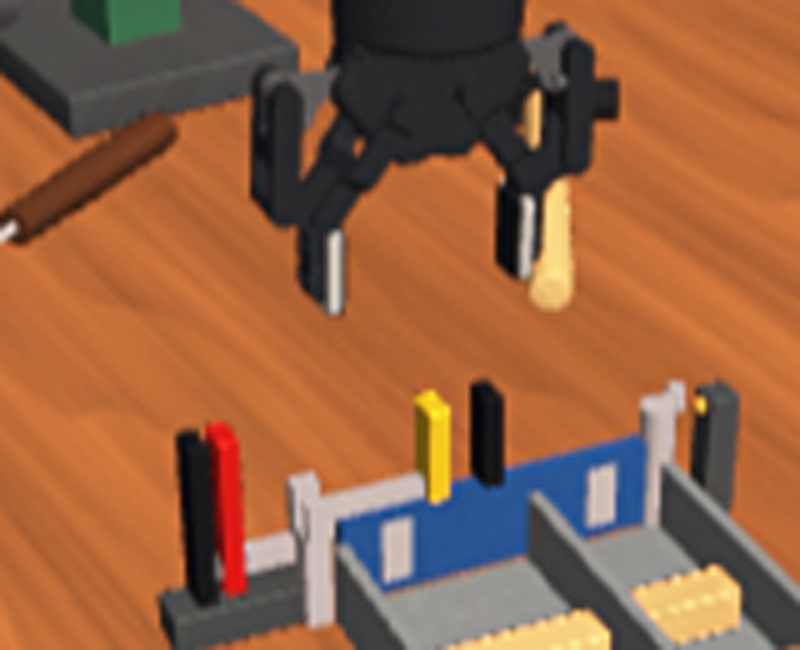

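```bash
python3 -m crank '[[0,0,1.2,-1.5,0.6,0.7,0.8],[0,0,0,0,1,0,0.8],[0,0,0,0,1,0,0.8],[0,0,0,0,0,0,0.8],[0,0,0,0,0,0,0.8],[0,0,0,0,0,0,0.8],[0,0,0,0,0,0,0.8],[0,0,0,0,0,0,0.8],[0,0,0,0,0,0,0.8],[0,0,0,0,0,0,0.8]]';python3 st.py 514.5 -62 77 -7.5;python3 -c "
from h import *
f=cams.grab_frame('scene');crop(f,235,165,160,130,'pics/p2.png',5)
"
```

```text
clock: 27.92
eef_pos: [516.9, -62.4, 118.1]
tcp_rot: [-1.578, -0.003, -0.129]
contact_force: [0.6, -0.4, 0.7]
opening: 0.903
t 27.92 tcp [516.9 -62.4 118.1] rpy [-90.4  -0.2  -7.4] F [ 0.6 -0.4  0.7] open 0.903 q [-0.12  0.35  1.96 -0.01  0.82  0.02]
now cm x,y,z [-0.24  4.11  0.01] turn about y 0.1
after turn cm x,y,z [-0.24  4.11  0.01] turn about y 0.1
```

View pics/p2.png

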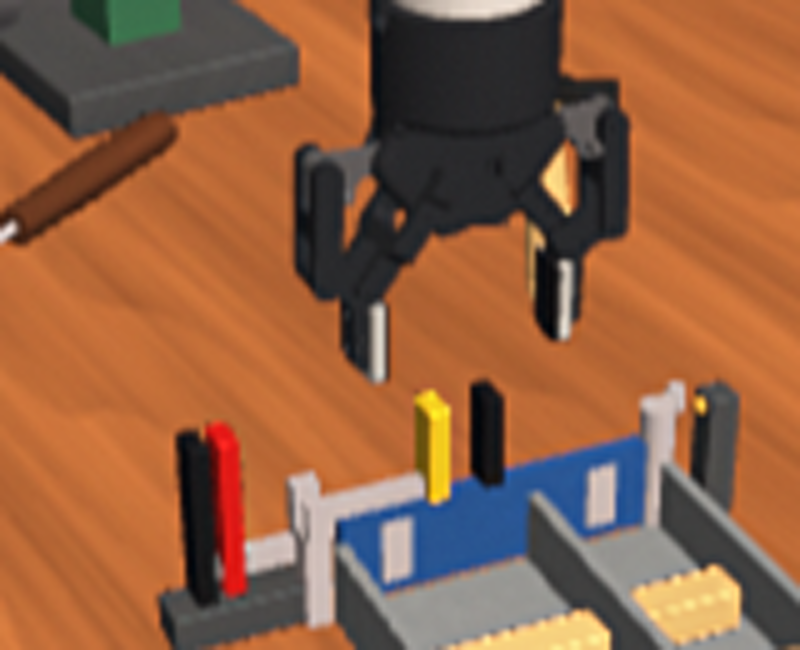

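```bash
python3 -m crank '[[0,0,0,-0.3,1.2,0,0.8],[0,0,0,0,1.2,0,0.8],[0,0,0,0,1.2,0,0.8],[0,0,0,0,0.2,0,0.8],[0,0,0,0,0,0,0.8],[0,0,0,0,0,0,0.8],[0,0,0,0,0,0,0.8],[0,0,0,0,0,0,0.8],[0,0,0,0,0,0,0.8],[0,0,0,0,0,0,0.8]]';python3 st.py 514.5 -62 77 -7.5;python3 -c "
from h import *
f=cams.grab_frame('scene');crop(f,235,165,160,130,'pics/p3.png',5)
"
```

```text
clock: 28.8
eef_pos: [517.1, -62.9, 83.2]
tcp_rot: [-1.578, -0.011, -0.13]
contact_force: [-0.1, -0.3, -0.3]
opening: 0.9
t 28.8 tcp [517.1 -62.9  83.2] rpy [-90.4  -0.6  -7.4] F [-0.1 -0.3 -0.3] open 0.9 q [-0.12  0.4   1.99 -0.01  0.74  0.02]
now cm x,y,z [-0.27  0.62  0.05] turn about y 0.1
after turn cm x,y,z [-0.27  0.62  0.05] turn about y 0.1
```

View pics/p3.png

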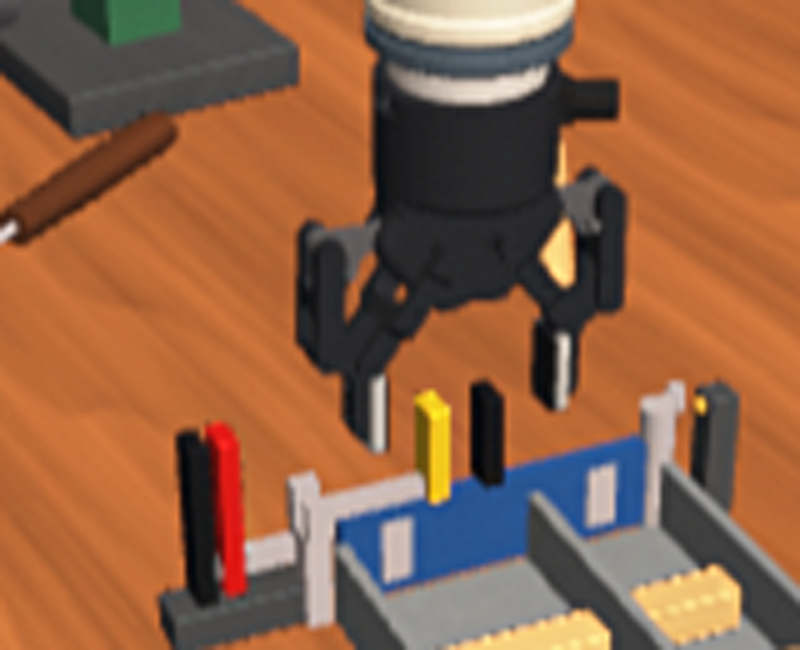

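```bash
python3 -m crank '[[0,0,0,-0.25,0.5,0,0.8],[0,0,0,0,0,0,0.4],[0,0,0,0,0,0,0],[0,0,0,0,0,0,-0.2],[0,0,0,0,0,0,-1],[0,0,0,0,0,0,-1],[0,0,0,0,0,0,-1],[0,0,0,0,0,0,-1],[0,0,0,0,0,0,-1],[0,0,0,0,0,0,-1]]' 60;python3 st.py 514.5 -62 77 -7.5;python3 -c "
from h import *
f=cams.grab_frame('scene');crop(f,235,165,160,130,'pics/p4.png',5)
"
```

```text
clock: 29.68
eef_pos: [512.2, -62.6, 78.9]
tcp_rot: [-1.578, -0.007, -0.129]
contact_force: [-2.0, -0.1, 2.1]
opening: 0.274
t 29.68 tcp [512.2 -62.6  78.9] rpy [-90.4  -0.4  -7.4] F [-2.  -0.1  2.1] open 0.274 q [-0.12  0.41  2.   -0.01  0.73  0.02]
now cm x,y,z [0.22 0.19 0.09] turn about y 0.1
after turn cm x,y,z [0.22 0.19 0.09] turn about y 0.1
```

View pics/p4.png

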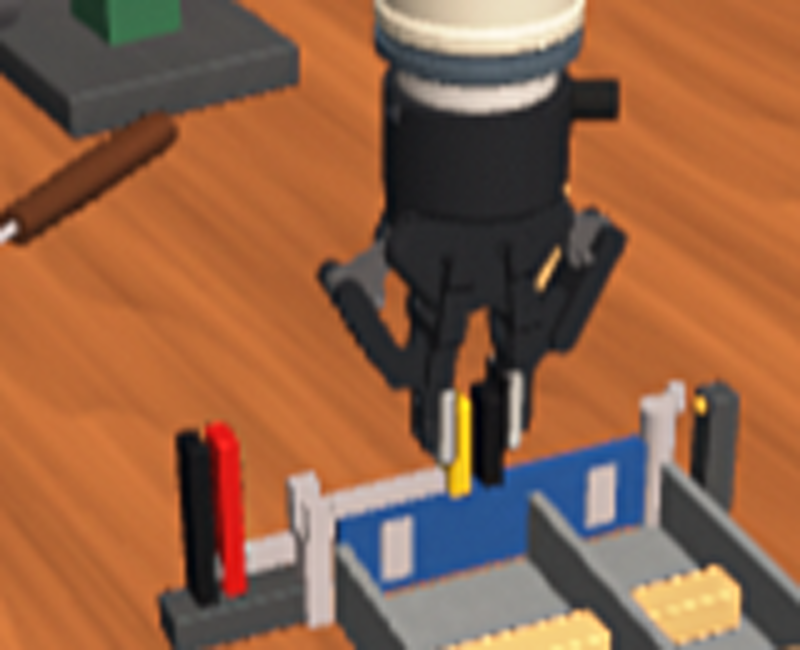

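```bash
cat > sw.py <<'E'
from h import *
s=r.sense();p=s['eef_pos'];H=np.array([420.0,-50.5]);d=p[:2]-H;y=np.degrees(s['tcp_rot'][2]);a=np.degrees(np.arctan2(d[1],d[0]))
c,q=np.cos(np.radians(y)),np.sin(np.radians(y));F=s['contact_force']
print('t %.2f z %.1f radius %.1f posAngle(gate) %.1f yawAngle %.1f open %.3f'%(s['clock'],p[2],np.hypot(*d),-7.4-a,-7.4-y,s['opening']),'rpy',np.degrees(s['tcp_rot']).round(1),'F world',F.round(1),'Ftool x,z',round(c*F[0]+q*F[1],1),round(-q*F[0]+c*F[1],1),'tq',s['wrist_torque'].round(2))
E
python3 -m crank '[[0,3,0,0,0,-0.5,-1],[0,4,0,0,0,-0.65,-1],[0,4,0,0,0,-0.65,-1],[0,4,0,0,0,-0.65,-1],[0,0,0,0,0,0,-1],[0,0,0,0,0,0,-1],[0,0,0,0,0,0,-1],[0,0,0,0,0,0,-1],[0,0,0,0,0,0,-1],[0,0,0,0,0,0,-1]]' 70; python3 sw.py;python3 -c "
from h import *
f=cams.grab_frame('scene');crop(f,235,165,160,130,'pics/q1.png',5)
"
```

```text
clock: 30.57
eef_pos: [506.0, -86.0, 78.9]
tcp_rot: [-1.577, -0.007, -0.392]
contact_force: [-2.6, 0.1, -0.3]
opening: 0.27
t 30.57 z 78.9 radius 93.0 posAngle(gate) 15.0 yawAngle 15.1 open 0.270 rpy [-90.4  -0.4 -22.5] F world [-2.6  0.1 -0.3] Ftool x,z -2.4 -0.9 tq [-0.41 -0.61  0.08]
```

View pics/q1.png

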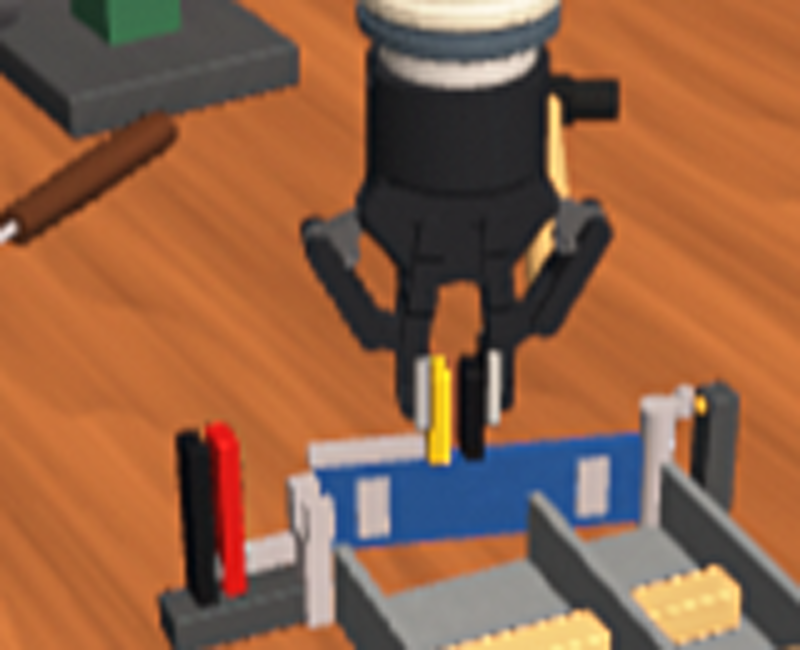

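The gate follows (about 15°). It shows clear of both bolts, with the handle still squeezed. Continuing through the detent.

```bash
python3 -m crank '[[0,4,0,-0.02,0,-0.65,-1],[0,4,0,-0.02,0,-0.65,-1],[0,4,0,-0.02,0,-0.65,-1],[0,4,0,-0.02,0,-0.65,-1],[0,4,0,-0.02,0,-0.65,-1],[0,4,0,-0.02,0,-0.65,-1],[0,0,0,0,0,0,-1],[0,0,0,0,0,0,-1],[0,0,0,0,0,0,-1],[0,0,0,0,0,0,-1]]'; python3 sw.py;python3 -c "
from h import *
f=cams.grab_frame('scene');crop(f,235,165,160,130,'pics/q2.png',5)
"
```

```text
clock: 31.45
eef_pos: [484.4, -118.1, 79.0]
tcp_rot: [-1.575, -0.01, -0.815]
contact_force: [-0.6, 1.0, 1.8]
opening: 0.27
t 31.45 z 79.0 radius 93.3 posAngle(gate) 39.0 yawAngle 39.3 open 0.270 rpy [-90.2  -0.6 -46.7] F world [-0.6  1.   1.8] Ftool x,z -1.1 0.3 tq [-0.58 -0.18  0.03]
```

View pics/q2.png

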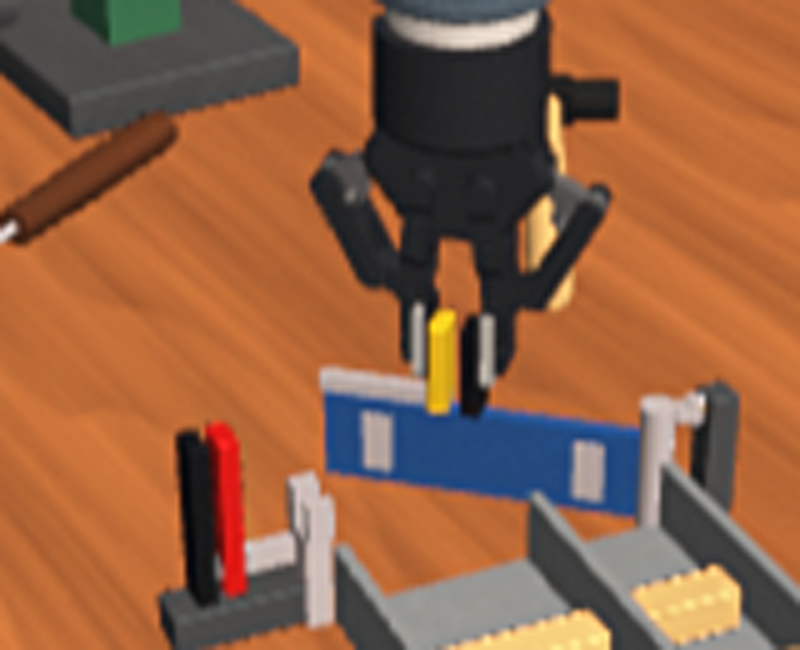

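```bash
python3 -m crank '[[0,4,0,-0.03,0,-0.65,-1],[0,4,0,-0.03,0,-0.65,-1],[0,4,0,-0.03,0,-0.65,-1],[0,4,0,-0.03,0,-0.65,-1],[0,4,0,-0.03,0,-0.65,-1],[0,4,0,-0.03,0,-0.65,-1],[0,4,0,-0.02,0,-0.65,-1],[0,0,0,0,0,0,-1],[0,0,0,0,0,0,-1],[0,0,0,0,0,0,-1]]'; python3 sw.py;python3 -m crank '[[0,4,0,-0.03,0,-0.65,-1],[0,4,0,-0.03,0,-0.65,-1],[0,3,0,-0.03,0,-0.5,-1],[0,0,0,0,0,0,-1],[0,0,0,0,0,0,-1],[0,0,0,0,0,0,-1],[0,0,0,0,0,0,-1],[0,0,0,0,0,0,-1],[0,0,0,0,0,0,-1],[0,0,0,0,0,0,-1]]'; python3 sw.py;python3 -c "
from h import *
f=cams.grab_frame('scene');crop(f,235,165,160,130,'pics/q3.png',5)
f=cams.grab_frame('top');crop(f,225,165,140,140,'pics/q4.png',4.2)
cv2.imwrite('pics/q5.png',f)
"
```

```text
clock: 32.33
eef_pos: [445.5, -140.2, 79.0]
tcp_rot: [-1.572, -0.013, -1.304]
contact_force: [0.9, -0.1, -0.4]
opening: 0.267
t 32.33 z 79.0 radius 93.3 posAngle(gate) 66.7 yawAngle 67.3 open 0.267 rpy [-90.   -0.8 -74.7] F world [ 0.9 -0.1 -0.4] Ftool x,z 0.4 0.9 tq [-0.53  0.18  0.1 ]
clock: 33.17
eef_pos: [430.1, -143.1, 79.0]
tcp_rot: [-1.571, -0.015, -1.478]
contact_force: [-1.5, -2.2, 1.3]
opening: 0.269
t 33.17 z 79.0 radius 93.2 posAngle(gate) 76.4 yawAngle 77.3 open 0.269 rpy [-90.   -0.9 -84.7] F world [-1.5 -2.2  1.3] Ftool x,z 2.0 -1.7 tq [-0.63  0.47  0.19]
```

View pics/q3.png

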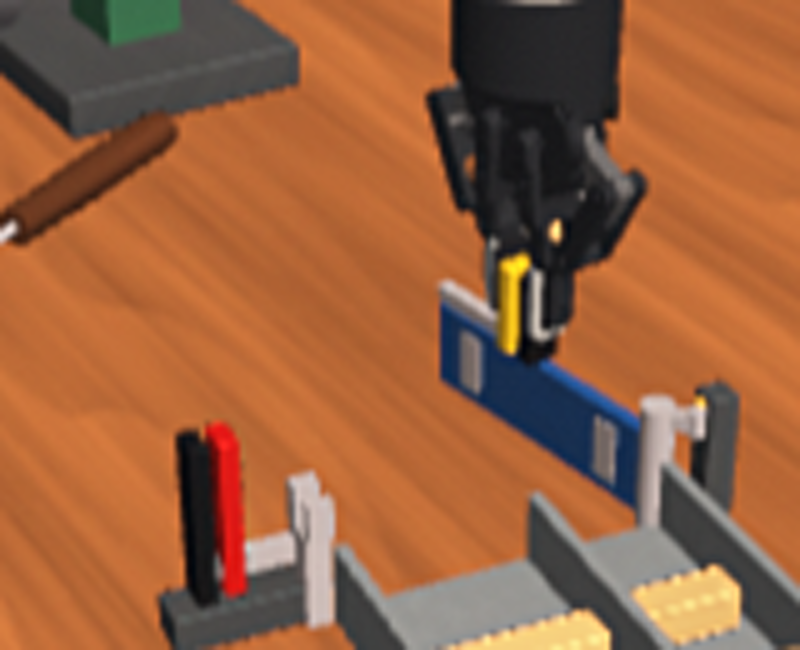

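View pics/q5.png

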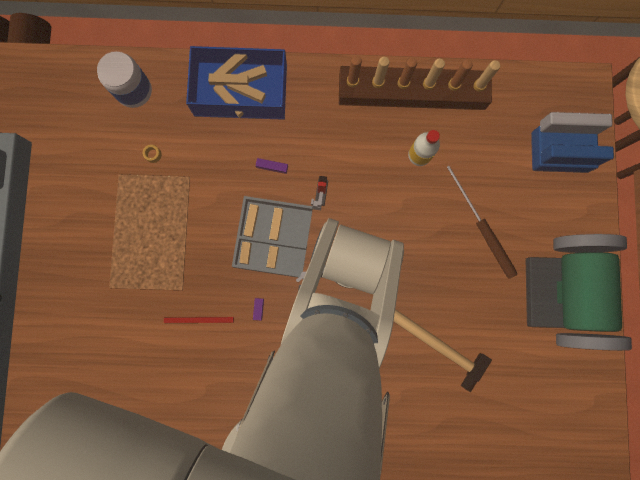

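```bash
python3 sw.py; python3 -c "
from rig import order
print(order.sign_off())"
```

```text
t 33.27 z 79.0 radius 93.2 posAngle(gate) 76.4 yawAngle 77.3 open 0.271 rpy [-90.   -0.9 -84.7] F world [-0.9 -2.2  0.8] Ftool x,z 2.1 -1.1 tq [-0.59  0.5   0.25]
the job is handed in; nothing more can be done
None
```

I finished every step in the order asked and handed the job in at 33.3 s, inside the 72 s limit. It gave no verdict.

- **Blanks:** Both lie flat and crosswise, the short one in the narrow row and the long one in the wide row. The first grip on the long blank was too shallow, so I opened and took it again lower down.
- **Red catch:** I squeezed it home against its black post. The last pictures show it still there.
- **Gate:** I squeezed the yellow catch and, still holding it, swung the gate out past its detent. At hand-in the gate read about 76.4° from the tool's position and 77.3° from its turn. The handle was still gripped, with about 2 N at the wrist.
- **Bystanders:** The last top picture shows the purple look-alikes and the other things on the bench where they were at the start.

**Checks that disagreed or were not made:**
- The two cameras disagreed by up to about 2 mm on the rack and catches, so I used averages.
- On the red catch the gripper read slightly narrower than I expected from its readings on the other parts. I judged it home from the picture.
- I never measured the two catch joints or the gate hinge directly. The gate angle comes from the arm's pose.

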